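# Prop the fallen chart board back up on its stand and block its foot with the heavier tin

## Robot

A 7-joint arm with a two-finger parallel gripper is mounted at the origin on the work surface. World frame = base frame: x ahead of the robot, y to its left, z up, the work surface at z = 0. Lengths are in m, angles in rad, forces in N, time in s.
With the tool pointing down it reaches from about 0.425 to 0.925 m from the base axis. Payload 6.8 kg.
Tool frame: the origin (TCP) lies at the very end of the fingers, on their centre line; the grasp point (between the pads) lies 19 mm behind it (bot.grip_depth is the distance from the TCP to the grasp point, in m); z points along the fingers, y is the direction in which the jaws open and shut (so a half turn about z gives the same grasp; the last joint's range is limited). The gripper opens to 85 mm and grips with 20 to 120 N. Pads are 22 mm wide; open, the fingers measure 114 mm over their backs; the gripper's body (76 mm by 85 mm) begins 54 mm behind the grasp point. The pads swing forward as they close: fully open they stand 13 mm farther back than shut.
Start: joints at [-1.221, 0.477, 0.022, 1.555, -0.011, 1.109, -0.083], TCP at [0.298, 0.606, 0.231] pointing down, gripper open.
Joint ranges: [-2.96, 2.96], [-0.34, 2.1], [-1.41, 1.46], [0.24, 2.44], [-1.37, 4.51], [0.17, 1.92], [-2.96, 2.96]. Speed limits (rad/s): [2.39, 2.39, 3.14, 3.14, 3.14, 3.14, 3.14].

## Interface

Orientations are given as a unit quaternion [w, x, y, z].
In Python, from station import bot gives the robot as it stands.
- The arm moves only by the tool step_arm, never from a script. Its argument "increments" is a list of rows, each a list of 7 numbers: the shift along the world's x, y, z in m, then the turn, a rotation vector about the world's x, y, z in degrees, then the gripper command: -1 is fully open, 1 is shut, values between are in proportion. In form: [[dx, dy, dz, rx, ry, rz, fingers], ...]. A call has 1 to 10 rows; each row is the pose to reach, as a shift and turn from the pose commanded when the call began; what a row does not reach only later rows make up. A row lasts 1/12 s, in which the tool goes at most 41.7 mm and 7.16 degrees, less where a joint would pass 70% of its speed; a pose out of reach is approached as far as the arm can. A call with a gripper value outside its range is refused whole. The fingers move at their own pace and stop on an object; "force" is the grip in N (left out, the last holds). Time passes only in rows, so rows that repeat a pose let the fingers close. It gives the time, the measured TCP pose, the force and the opening at its end, in the units of the state.
- bot.get_obs(): the state, without advancing time (a new reading comes with each control period).
- bot.read_camera(name): name is "scene" or "top"; returns a dict with "color" (420x560x3 uint8, red, green, blue), "intrinsics" (3x3 intrinsics, pixels), "extrinsics" (4x4, takes a point from camera to world coordinates). Camera axes: x right, y up, looking along -z (the intrinsics and any distortion apply to the point x, -y, -z); pixel columns grow to the right and rows downward; lengths in m; the calibration is good to about 2 mm. A picture is of the moment at which its call begins. There is no depth.
- bot.hand_in(): hands the job in, once; it reports no verdict.
Trained networks look in the newest picture that a camera, given by its name, has taken for a name from the list of things; names that differ only in an ending like _2 or _b are one class to them, and where a whole thing is asked for, a point or a joint stands for the part that bears it (a point fixed in the world has none). Each returns a list of dicts, best first, with "conf" (0 to 1); they miss things now and then, are a little off and sometimes report something else, mostly with a low value. They report only what shows in the picture. A call takes as long as a camera call. They do not tell look-alikes from the thing itself.
- bot.recognise(thing, camera): "location" ([column, row] as shares, 0 to 1, of the picture: columns of its width, rows of its height, amid what is visible of it).
- bot.place_of(thing, camera): "location" ([column, row] as shares, 0 to 1, of the picture: columns of its width, rows of its height: a listed point, or the origin of a listed thing).
The state is a dict: "t": time; "q": joint angles; "joint_vel": joint speeds; "joint_torque": joint torques, N m; "eef_pos": TCP position; "tool_rot": TCP orientation; "contact_force": force on the tool from outside, world axes, zero at the start; "torque": the same for the moment, N m; "gripper_width": opening from 0.0 (shut) to 1.0 (fully open).
Only numpy, scipy, OpenCV 4.12 (cv2) and the standard library are available. Lean on these libraries where they do the work, as an engineer would, in place of code of your own. Each camera call takes 0.05 s, during which the arm holds its last target.

## Task

The chart board has slipped off its stand and lies on its face on the desk: push it up against the foot of the stand and tip it up on that edge, without lifting it off the desk, until it leans back squarely on the backrest, roughly in the middle. So that it cannot slip again, lift both tins in turn to feel which is heavier, and only after that take the heavier one and set it upright on the desk right up against the middle of the board's foot, one side flat towards the board; leave the other tin standing on the desk away from the board. Do not disturb the pen pot, the gel bottle or the stapler.

Things in the scene. Friction and masses are not known exactly. Their poses are not given: they have to be found in the camera images.
- stand: Aluminium display stand, fixed to the desk. Flat backrest 170 mm wide (along y), 6 mm thick, 111 mm high, leaning back 15 degrees from vertical; foot plate and struts reach 95 mm behind it. Origin: on the desk, middle of the backrest's lower front edge; x points backwards (the way to push the board), y along the backrest, z up.
- board: White rigid board 150 (x) x 210 (y) x 12 mm, about 0.26 kg, face down flat on the desk, 30 to 55 mm before the stand, askew. Plain square grippy edges: fingertips pressed on the head edge can raise it by friction while the foot edge pivots at the backrest. Origin: centre of the face underneath at the start; z up then, x to the stand. On the stand z points back and 15 degrees below level, x down.
- board_foot (a point): Middle of the board's edge that is nearest the stand (75 mm along the board's x from its origin, mid-thickness, 6 mm above the face): the edge on which it is to stand.
- board_head (a point): Middle of the opposite edge, 75 mm along minus x, mid-thickness: the edge that ends at the top.
- tin_a: A closed square steel tin, 56 x 56 x 62 mm high, with a dark seam line round its lid; outwardly the same as the other tin. One of the two is full of staples (0.44 to 0.60 kg) and the other nearly empty (0.14 to 0.24 kg): only lifting tells which. Origin: centre of its underside; z up, x and y square to its sides.
- tin_b: A closed square steel tin, 56 x 56 x 62 mm high, with a dark seam line round its lid; outwardly the same as the other tin. One of the two is full of staples (0.44 to 0.60 kg) and the other nearly empty (0.14 to 0.24 kg): only lifting tells which. Origin: centre of its underside; z up, x and y square to its sides.
- pen_pot: Bystander: black round pen pot, 64 mm across, 95 mm high, with pens reaching to 145 mm; about 0.3 kg. Origin: centre of its underside.
- gel: Bystander: hand-gel bottle, 54 mm across, 130 mm high; about 0.3 kg. Origin: centre of its underside.
- stapler: Bystander: stapler lying on the desk, 28 mm (x) x 105 mm (y), 42 mm high. Origin: centre of its underside.
Mind the look-alikes: they are no part of the job. Leave any yellow look-alike of the tin_a alone.

How it is judged:
By the outcome, as a careful person would: the job done as asked, in the order asked, and still so for the second after the job is handed in, with the robot touching nothing.
It also fails if it takes over 72 s, if anything falls off the work surface, if the arm or the gripper's body presses on something with over 40 N, if the wrist force passes 120 N, or if a joint passes its speed limit or range.

## Working session

There is one attempt and no reset: what is moved stays moved. The work goes in short steps, Python scripts to look and compute and a tool call to move; the robot and the scene stay as the last step left them, time stands still between calls to the robot, and variables do not carry over. Pictures are saved under pics/ and viewed, and the job is handed in when it is done.

Besides the shell and the picture viewer there is one more tool, called after ">>>" as a command line: name --pt "numbers of a row" for each row, then --argument value for the rest. step_arm: Moves the arm, as the interface text tells. Its arguments: {"type":"object","properties":{"increments":{"type":"array","items":{"type":"array","items":{"type":"number"}}},"force":{"type":"number"}},"required":["increments"]}

```bash
ls; mkdir -p pics; python3 - <<'E'
from station import bot
import cv2,numpy as np
o=bot.get_obs()
for k,v in o.items(): print(k,np.round(v,4))
for c in ("scene","top"):
    r=bot.read_camera(c)
    cv2.imwrite(f"pics/{c}0.png",r["color"][:,:,::-1])
    print(c,np.round(r["intrinsics"],2).tolist(),np.round(r["extrinsics"],4).tolist(),[k for k in r])
    for n in ["stand","board","board_foot","board_head","tin_a","pen_pot","gel","stapler"]:
        for f in ("place_of",):
            print(n,[(np.round(np.array(d["location"])*[560,420],1).tolist(),round(d["conf"],2)) for d in getattr(bot,f)(n,c)])
E
```

```text
pics
t 0.0
q [-1.2211  0.4778  0.0223  1.5565 -0.0115  1.1093 -0.0831]
joint_vel [ 0.0017 -0.0015  0.0012  0.0002 -0.     -0.0005 -0.0012]
joint_torque [-1.10000e-03 -5.96439e+01  1.60760e+00 -2.81197e+01  1.25000e-02
  9.40000e-03 -0.00000e+00]
eef_pos [0.2981 0.605  0.2303]
tool_rot [-1.000e-04  2.269e-01  9.739e-01 -9.000e-04]
contact_force [-0.8775 -0.2419  0.5527]
torque [ 0.0097  0.0096 -0.0406]
gripper_width 1.0036
scene [[541.56, 0.0, 282.1], [0.0, 541.56, 215.56], [0.0, 0.0, 1.0]] [[-0.7592, -0.3613, 0.5414, 1.2578], [0.6509, -0.4227, 0.6306, 0.8393], [0.001, 0.8311, 0.5561, 0.7584], [0.0, 0.0, 0.0, 1.0]] ['color', 'intrinsics', 'extrinsics']
stand [([246.2, 245.6], 0.82)]
board [([283.5, 224.9], 0.69)]
board_foot [([270.2, 238.8], 0.65)]
board_head []
tin_a [([351.4, 300.2], 0.93), ([441.9, 273.9], 0.87), ([389.1, 259.6], 0.85)]
pen_pot [([186.0, 179.2], 0.56)]
gel [([236.4, 164.8], 0.61)]
stapler [([291.0, 305.6], 0.8)]
top [[413.98, 0.0, 276.75], [0.0, 413.98, 210.37], [0.0, 0.0, 1.0]] [[0.0055, 0.9885, -0.1514, 0.4315], [-1.0, 0.0056, 0.0001, 0.011], [0.0009, 0.1514, 0.9885, 0.9745], [0.0, 0.0, 0.0, 1.0]] ['color', 'intrinsics', 'extrinsics']
stand [([270.6, 177.2], 0.63)]
board [([272.8, 224.8], 0.87)]
board_foot [([265.1, 196.5], 0.96)]
board_head [([291.7, 252.7], 0.93)]
tin_a [([153.5, 194.1], 0.79), ([161.1, 267.6], 0.74), ([117.2, 283.9], 0.66)]
pen_pot []
gel [([410.4, 260.3], 0.85), ([265.9, 196.2], 0.54)]
stapler [([181.8, 148.1], 0.71), ([261.8, 195.2], 0.44)]
```

View pics/scene0.png

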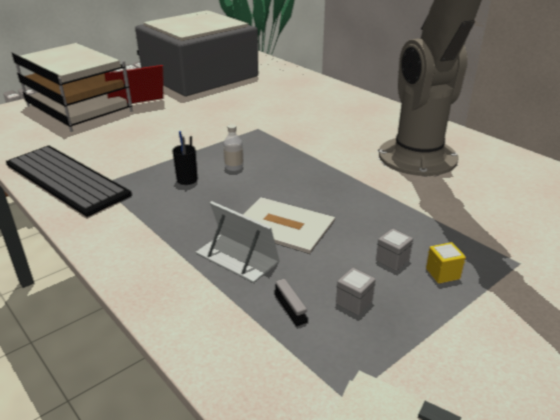

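View pics/top0.png

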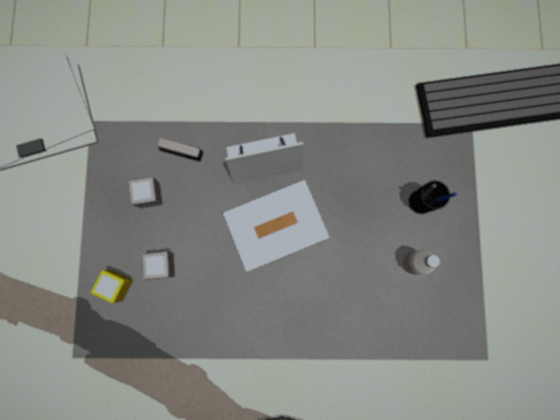

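The scene picture shows two grey tins at about (355,291) and (394,249) and the yellow look-alike at (446,262). In the top view the tins are at (143,192) and (155,265), and the yellow one is at (109,286). The board is at (276,225) in the top view, askew, with the stand behind it at (265,160). The stapler is at (180,150), the pen pot at (428,197) and the gel bottle at (424,261).

```bash
cat > h.py <<'E'
import numpy as np,cv2
from station import bot
from scipy.optimize import least_squares
def cam(n):
    r=bot.read_camera(n); return r["color"],np.array(r["intrinsics"]),np.array(r["extrinsics"])
import json
def calib(n):
    try: d=json.load(open(f"cal_{n}.json"))
    except Exception:
        r=bot.read_camera(n); d=dict(K=np.array(r["intrinsics"]).tolist(),E=np.array(r["extrinsics"]).tolist()); json.dump(d,open(f"cal_{n}.json","w"))
    return np.array(d["K"]),np.array(d["E"])
def proj(P,n):
    K,E=calib(n); P=np.atleast_2d(P); c=(P-E[:3,3])@E[:3,:3]; c=c*[1,-1,-1]; u=c@K.T; return u[:,:2]/u[:,2:]
def ray(px,n):
    K,E=calib(n); d=np.linalg.inv(K)@np.array([px[0],px[1],1.]); return E[:3,3],E[:3,:3]@(d*[1,-1,-1])
def onz(px,n,z):
    o,d=ray(px,n); return o+d*(z-o[2])/d[2]
def tri(p1,n1,p2,n2):
    o1,d1=ray(p1,n1);o2,d2=ray(p2,n2); A=np.c_[d1,-d2]; s=np.linalg.lstsq(A,o2-o1,rcond=None)[0]
    a=o1+d1*s[0];b=o2+d2*s[1]; return (a+b)/2,np.linalg.norm(a-b)
def crop(n,box,name,k=6):
    im=cam(n)[0]; x0,y0,x1,y1=box; c=im[y0:y1,x0:x1,::-1]; k=min(k,800/(x1-x0),600/(y1-y0)); cv2.imwrite("pics/"+name,cv2.resize(c,None,fx=k,fy=k,interpolation=cv2.INTER_CUBIC)); print(name,"scale",k)
E
python3 - <<'E'
from h import *
crop("top",(85,130,345,310),"c1.png",3)
crop("scene",(190,190,350,290),"c2.png",5)
crop("scene",(260,210,480,340),"c3.png",3.6)
E
```

```text
c1.png scale 3
c2.png scale 5
c3.png scale 3.6
```

View pics/c1.png

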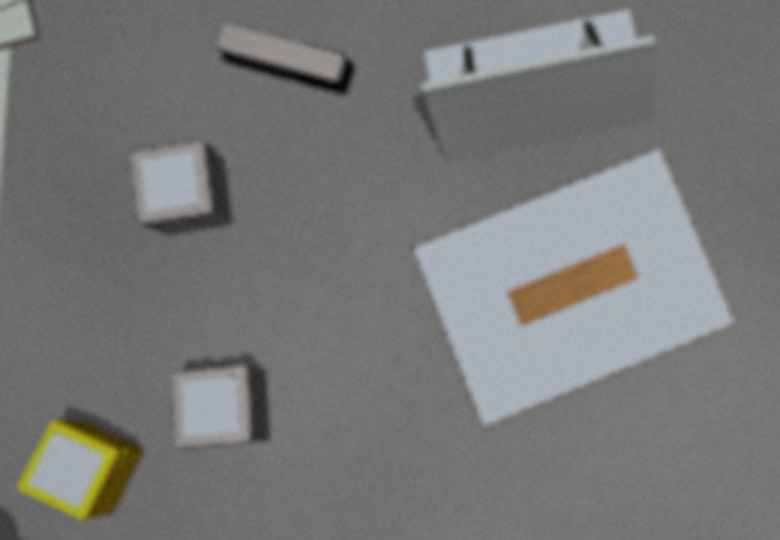

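View pics/c2.png

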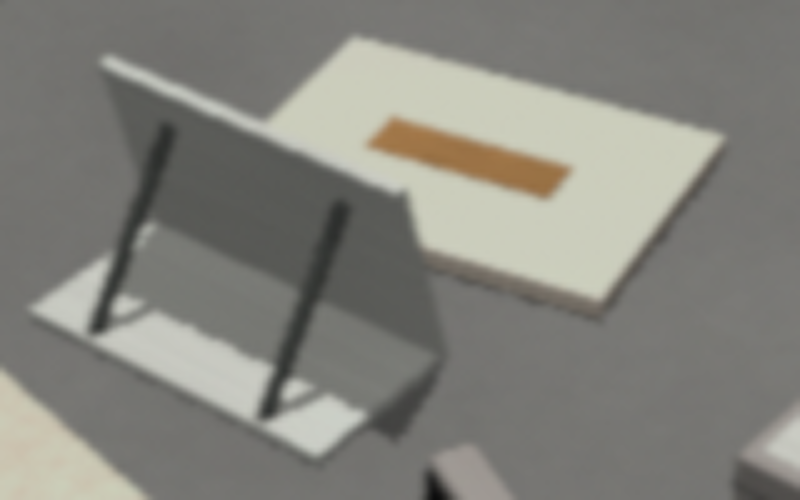

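View pics/c3.png

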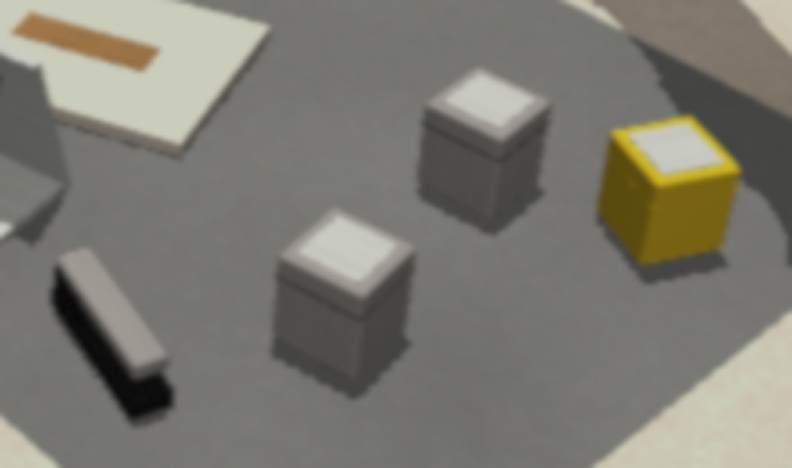

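```bash
cat > m1.py <<'E'
from h import *
T=lambda L:[np.array(p)/3+[85,130] for p in L]
S2=lambda L:[np.array(p)/5+[190,190] for p in L]
S3=lambda L:[np.array(p)/3.6+[260,210] for p in L]
bT=T([(415,248),(660,150),(733,322),(486,425)]); bS=S2([(352,37),(724,135),(602,303)])
W=np.array([onz(p,"top",.012) for p in bT]);print("board top",W.round(4).tolist())
print("board scene",np.array([onz(p,"scene",.012) for p in bS]).round(4).tolist())
print("h: ",tri(bT[3],"top",bS[1],"scene"), tri(bT[0],"top",bS[2],"scene"))
for nm,t,s in (("P",[(132,154),(206,142),(213,212),(138,222)],[(279,258),(362,302),(415,250),(338,210)]),("Q",[(173,374),(248,366),(250,440),(177,445)],[(426,103),(495,145),(551,103),(480,68)])):
    t=T(t);s=S3(s)
    best=None
    for k in range(4):
      for rev in (1,-1):
        X=[tri(a,"top",b,"scene") for a,b in zip(t,np.roll(np.array(s)[::rev],k,0))]
        e=sum(x[1] for x in X)
        if best is None or e<best[0]: best=(e,X)
    X=np.array([x[0] for x in best[1]]);print(nm,best[0],X.round(4).tolist(),"mean",X.mean(0).round(4))
    d=X[1]-X[0];d2=X[2]-X[3]; 
    for a in (X[1]-X[0],X[2]-X[3],X[3]-X[0],X[2]-X[1]): print("  len",np.linalg.norm(a).round(4),"ang",np.degrees(np.arctan2(a[1],a[0])).round(1)) 
# stand
print("backrest top L",tri(*[T([(422,90)])[0],"top",S2([(405,190)])[0],"scene"]),"R",tri(T([(655,40)])[0],"top",S2([(100,60)])[0],"scene"))
print("bottom front (top cam)",[onz(p,"top",0.0).round(4) for p in T([(447,160),(650,118)])],"scene L", onz(S2([(443,357)])[0],"scene",0).round(4))
print("plate back top",[onz(p,"top",0.0).round(4) for p in T([(425,48),(631,10)])],"scene", [onz(p,"scene",0.0).round(4) for p in S2([(318,460),(30,308)])])
for n in ("pen_pot","gel","stapler"): pass
print("pot",onz((430,199),"top",.095),"gel",onz((424,261),"top",.12),"stapler",onz((180,149),"top",.04))
E
python3 m1.py
```

```text
board top [[0.5727, 0.1364, 0.012], [0.6523, -0.0559, 0.012], [0.516, -0.1119, 0.012], [0.4358, 0.0785, 0.012]]
board scene [[0.5187, -0.1086, 0.012], [0.4364, 0.0823, 0.012], [0.5752, 0.1426, 0.012]]
h:  (array([0.43505043, 0.07950745, 0.01001565]), np.float64(0.002295458829726599)) (array([0.57236371, 0.13784015, 0.00792212]), np.float64(0.0025633594252123444))
P 0.007121212185893222 [[0.6365, 0.3462, 0.057], [0.6453, 0.2917, 0.0569], [0.5912, 0.2841, 0.0571], [0.5843, 0.3378, 0.0587]] mean [0.6143 0.3149 0.0574]
  len 0.0553 ang -80.8
  len 0.0542 ang -82.7
  len 0.0528 ang -170.8
  len 0.0547 ang -172.1
Q 0.009592973100781072 [[0.4727, 0.3048, 0.0565], [0.477, 0.2512, 0.0592], [0.423, 0.2479, 0.0586], [0.4194, 0.3004, 0.0591]] mean [0.448  0.2761 0.0584]
  len 0.0538 ang -85.4
  len 0.0527 ang -86.0
  len 0.0535 ang -175.3
  len 0.0541 ang -176.4
backrest top L (array([0.67306821, 0.12201876, 0.10819774]), np.float64(0.0008977127010671918)) R (array([ 0.7116593 , -0.04582084,  0.10750238]), np.float64(0.0006035840218888887))
bottom front (top cam) [array([0.6459, 0.1141, 0.    ]), array([ 0.6814, -0.0488,  0.    ])] scene L [0.6453 0.1141 0.    ]
plate back top [array([0.7388, 0.134 , 0.    ]), array([ 0.772 , -0.0336,  0.    ])] scene [array([0.731 , 0.1329, 0.    ]), array([ 0.7659, -0.0361,  0.    ])]
pot [ 0.5928506  -0.31982636  0.095     ] gel [ 0.45899648 -0.29159133  0.12      ] stapler [0.71832094 0.23774826 0.04      ]
```

>>> step_arm --pt "0.15 -0.36 -0.03 0 0 48.8 -1" --pt "0.15 -0.36 -0.03 0 0 48.8 -1" --pt "0.15 -0.36 -0.03 0 0 48.8 -1" --pt "0.15 -0.36 -0.03 0 0 48.8 -1" --pt "0.15 -0.36 -0.03 0 0 48.8 -1" --pt "0.15 -0.36 -0.03 0 0 48.8 -1" --pt "0.15 -0.36 -0.03 0 0 48.8 -1" --pt "0.15 -0.36 -0.03 0 0 48.8 -1" --pt "0.15 -0.36 -0.03 0 0 48.8 -1" --pt "0.15 -0.36 -0.03 0 0 48.8 -1"

```text
t: 1.98
eef_pos: [0.4503, 0.2391, 0.2011]
tool_rot: [-0.0, -0.192, 0.981, -0.001]
contact_force: [0.6, -0.1, -0.7]
gripper_width: 0.998
```

>>> step_arm --pt "-0.003 -0.268 -0.08 0 0 0.5 -1" --pt "-0.003 -0.268 -0.12 0 0 0.5 -1" --pt "-0.003 -0.268 -0.16 0 0 0.5 -1" --pt "-0.003 -0.268 -0.16 0 0 0.5 -1" --pt "-0.003 -0.268 -0.16 0 0 0.5 -1" --pt "-0.003 -0.268 -0.16 0 0 0.5 -1" --pt "-0.003 -0.268 -0.16 0 0 0.5 -1" --pt "-0.003 -0.268 -0.16 0 0 0.5 -1" --pt "-0.003 -0.268 -0.17 0 0 0.5 -1" --pt "-0.003 -0.268 -0.18 0 0 0.5 -1"

```text
t: 2.82
eef_pos: [0.4455, -0.0235, 0.0207]
tool_rot: [0.0, -0.199, 0.98, -0.0]
contact_force: [-0.0, 0.3, -0.2]
gripper_width: 1.003
```

```bash
python3 - <<'E'
from h import *
crop("top",(200,140,360,290),"c4.png",4)
crop("scene",(200,150,380,290),"c5.png",4)
E
```

```text
c4.png scale 4
c5.png scale 4
```

View pics/c4.png

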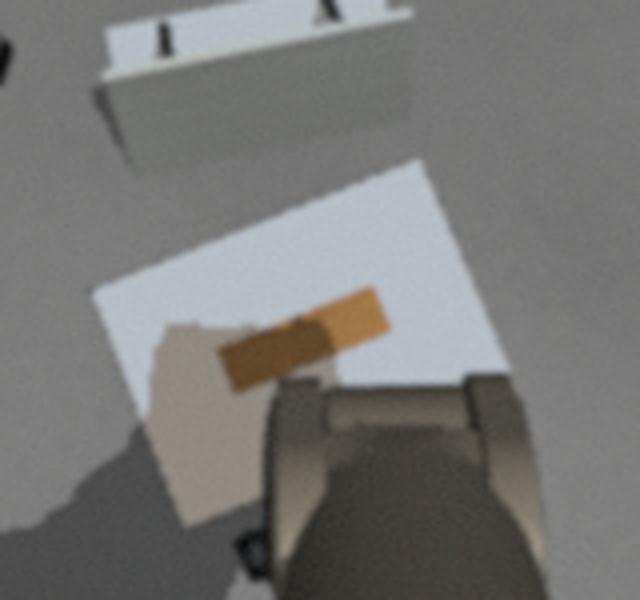

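View pics/c5.png

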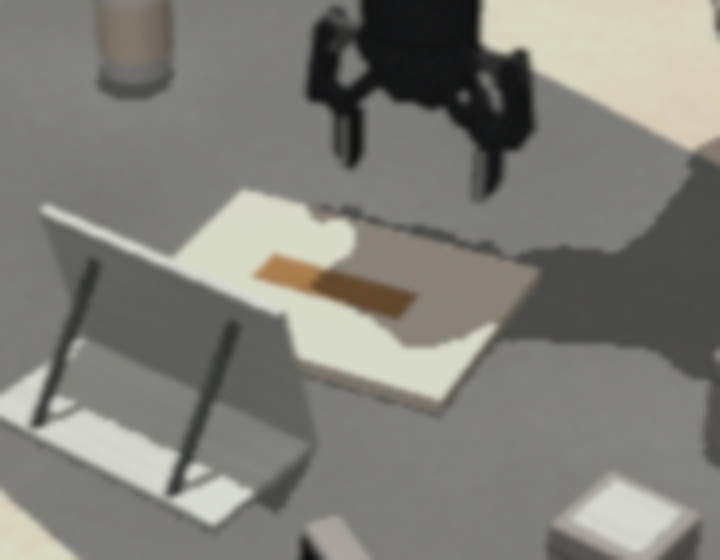

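The fingers stand behind the board's head edge, with tips at about (345,160) and (480,195) in the crop. Next I'll feel for the desk.

>>> step_arm --pt "0 0 -0.015 0 0 0 -1" --pt "0 0 -0.022 0 0 0 -1" --pt "0 0 -0.024 0 0 0 -1" --pt "0 0 -0.026 0 0 0 -1" --pt "0 0 -0.026 0 0 0 -1"

```text
t: 3.33
eef_pos: [0.4455, -0.0219, -0.0045]
tool_rot: [0.0, -0.2, 0.98, 0.0]
contact_force: [-0.3, 0.4, 0.9]
gripper_width: 1.002
```

>>> step_arm --pt "0 -0.006 -0.003 0 0 0 -1" --pt "0 -0.006 -0.005 0 0 0 -1" --pt "0 -0.006 -0.007 0 0 0 -1" --pt "0 -0.006 -0.007 0 0 0 -1"

```text
t: 3.67
eef_pos: [0.4452, -0.0287, -0.0119]
tool_rot: [-0.0, -0.2, 0.98, 0.0]
contact_force: [-0.1, -0.3, -0.2]
gripper_width: 1.0
```

>>> step_arm --pt "0.006 0.0025 0.003 0 0 0 -1" --pt "0.012 0.005 0.003 0 0 0 -1" --pt "0.0165 0.007 0.003 0 0 0 -1" --pt "0.0195 0.008 0.003 0 0 0 -1" --pt "0.022 0.009 0.003 0 0 0 -1" --pt "0.022 0.009 0.003 0 0 0 -1"

```text
t: 4.17
eef_pos: [0.4672, -0.0194, -0.0088]
tool_rot: [-0.0, -0.2, 0.98, 0.0]
contact_force: [-0.7, -0.5, 0.6]
gripper_width: 0.998
```

```bash
python3 - <<'E'
from h import *
crop("top",(200,140,360,290),"c6.png",4)
crop("scene",(200,150,380,290),"c7.png",4)
E
```

```text
c6.png scale 4
c7.png scale 4
```

View pics/c7.png

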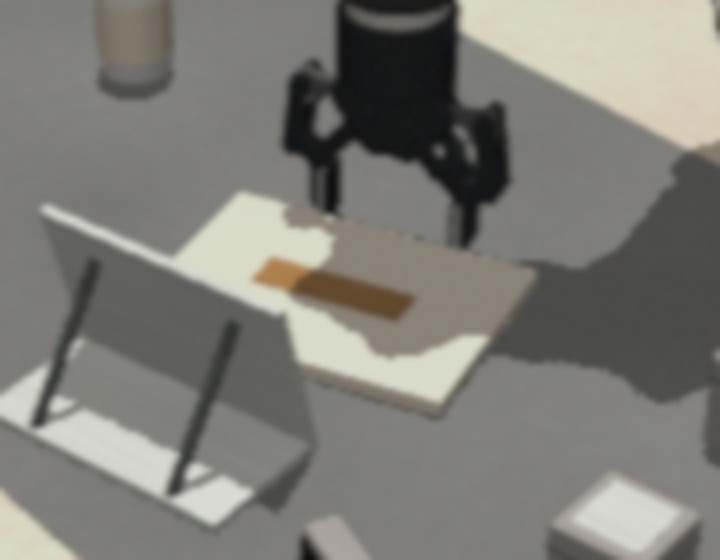

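>>> step_arm --pt "0.004 0.002 0 0 0 -1.2 -1" --pt "0.008 0.004 0 0 0 -2.4 -1" --pt "0.012 0.006 0 0 0 -3.6 -1" --pt "0.016 0.008 0 0 0 -4.8 -1" --pt "0.02 0.0098 0 0 0 -6 -1" --pt "0.024 0.0115 0 0 0 -7.2 -1" --pt "0.028 0.0133 0 0 0 -8.4 -1" --pt "0.032 0.0152 0 0 0 -9.5 -1" --pt "0.034 0.0162 0 0 0 -10.4 -1" --pt "0.034 0.0162 0 0 0 -10.4 -1"

```text
t: 5.1
eef_pos: [0.5025, -0.0029, -0.0086]
tool_rot: [0.001, -0.11, 0.994, -0.0]
contact_force: [-0.2, -0.4, -0.5]
gripper_width: 0.999
```

```bash
python3 - <<'E'
from h import *
crop("top",(200,140,360,290),"c8.png",4)
crop("scene",(200,150,380,290),"c9.png",4)
E
```

```text
c8.png scale 4
c9.png scale 4
```

View pics/c8.png

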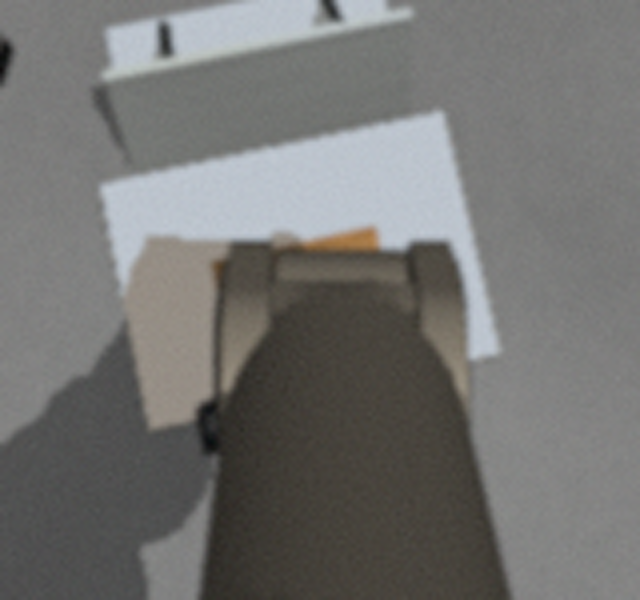

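View pics/c9.png

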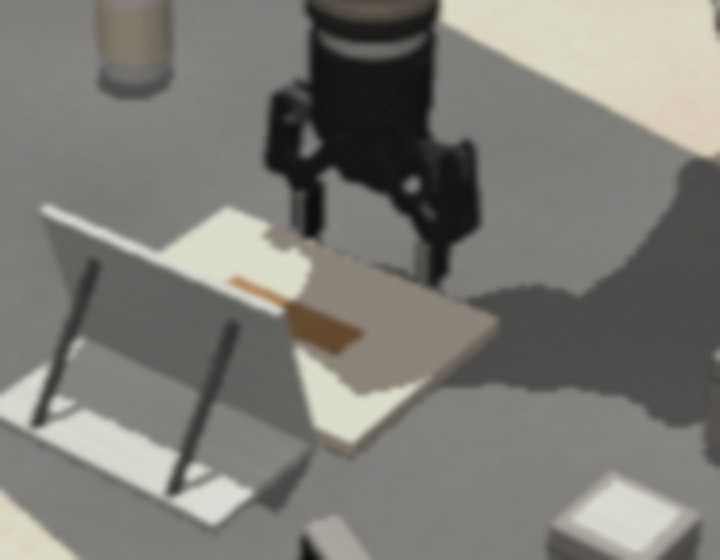

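```bash
cat > st.py <<'E'
from h import *
O=np.array([.6637,.0327]);th=np.radians(12.1);xh=np.array([np.cos(th),np.sin(th)]);yh=np.array([-np.sin(th),np.cos(th)])
def sf(p): d=np.array(p)[:2]-O; return np.round([d@xh,d@yh],4)
def wf(x,y): return O+x*xh+y*yh
E
python3 - <<'E'
from st import *
a=onz((200+100/4,140+185/4),"top",.012);b=onz((200+445/4,140+112/4),"top",.012)
c=onz((200+495/4,140+355/4),"top",.012)
print(a,b,sf(a),sf(b),sf(c),sf((.5025,-.0029)))
s=onz((200+350/4,150+445/4),"scene",.012);print(s,sf(s))
E
```

```text
[0.63605417 0.134039   0.012     ] [ 0.681749   -0.07096441  0.012     ] [-0.0058  0.1049] [-0.0041 -0.1051] [-0.1525 -0.1021] [-0.1651 -0.001 ]
[0.63979688 0.13790478 0.012     ] [-0.0013  0.1079]
```

>>> step_arm --pt "0.002 0.0004 0 0 0 0 -1" --pt "0.004 0.0009 0 0 0 0 -1" --pt "0.006 0.0013 0 0 0 0 -1"

```text
t: 5.45
eef_pos: [0.504, -0.0029, -0.0091]
tool_rot: [-0.003, -0.11, 0.994, 0.0]
contact_force: [-12.6, -1.7, 10.5]
gripper_width: 0.999
```

```bash
cat > arc.py <<'E'
from st import *
def K(phi,m=.005,L=.15,t=.012):
    f=np.radians(phi); cx=min(0,t*(np.cos(f)*np.tan(np.radians(15))-np.sin(f))); cz=max(0,-t*np.cos(f))
    return np.array([cx-L*np.cos(f)+m*np.sin(f), cz+L*np.sin(f)+m*np.cos(f)])
def cmd(phi,p,p0=.0035):
    f=np.radians(phi); d=K(phi)-K(0)+p*np.array([np.cos(f),-np.sin(f)])-np.array([p0,0]); return d
if __name__=="__main__":
    for phi in (0,2,5,8,11,14,17,20,25,30,35,40,45,50,55,60,65,70,75,80,85,90,93,96,99,102,105):
        d=cmd(phi,.0055); w=d[0]*xh; print(phi,np.round([w[0],w[1],d[1]],4))
E
python3 arc.py
```

```text
0 [0.002  0.0004 0.    ]
2 [0.0022 0.0005 0.005 ]
5 [0.0029 0.0006 0.0126]
8 [0.004  0.0009 0.0201]
11 [0.0055 0.0012 0.0275]
14 [0.0073 0.0016 0.0348]
17 [0.0091 0.002  0.042 ]
20 [0.0111 0.0024 0.0491]
25 [0.0152 0.0032 0.0606]
30 [0.0202 0.0043 0.0716]
35 [0.0262 0.0056 0.082 ]
40 [0.033  0.0071 0.0917]
45 [0.0407 0.0087 0.1007]
50 [0.0492 0.0105 0.1089]
55 [0.0584 0.0125 0.1162]
60 [0.0682 0.0146 0.1226]
65 [0.0787 0.0169 0.1281]
70 [0.0896 0.0192 0.1325]
75 [0.1009 0.0216 0.1359]
80 [0.1125 0.0241 0.1382]
85 [0.1244 0.0267 0.1394]
90 [0.1364 0.0292 0.1395]
93 [0.1436 0.0308 0.1397]
96 [0.1509 0.0323 0.1394]
99 [0.1581 0.0339 0.1388]
102 [0.1653 0.0354 0.1378]
105 [0.1724 0.037  0.1364]
```

>>> step_arm --pt "0.002 0.0004 0 0 0 0 -1" --pt "0.0022 0.0005 0.004 0 0 0 -1" --pt "0.0026 0.0006 0.009 0 0 0 -1" --pt "0.0035 0.0008 0.015 0 0 0 -1" --pt "0.004 0.0009 0.0201 0 0 0 -1"

```text
t: 5.87
eef_pos: [0.5062, -0.0022, 0.0102]
tool_rot: [-0.005, -0.11, 0.994, 0.0]
contact_force: [-9.6, -1.3, -0.2]
gripper_width: 1.001
```

```bash
python3 - <<'E'
from h import *
crop("scene",(200,150,380,290),"c10.png",4)
E
```

```text
c10.png scale 4
```

View pics/c10.png

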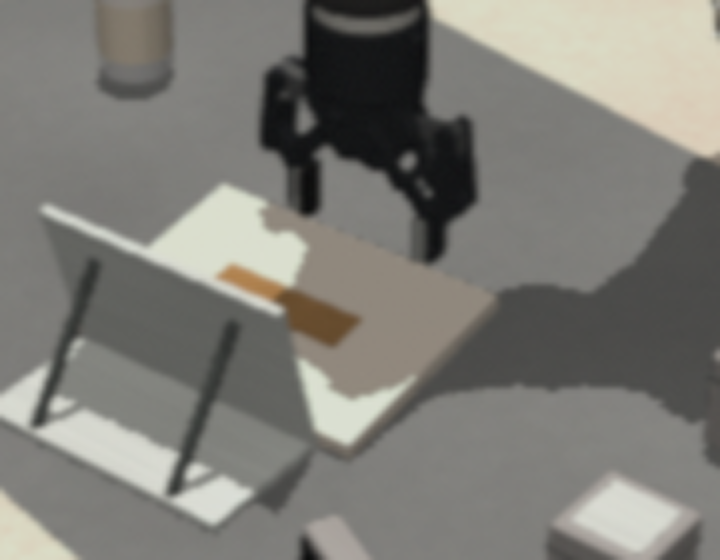

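The board is rising: the head corners went up about 22 px, to (222,185) and (495,297). The press is about 10 N, so I'll continue.

>>> step_arm --pt "0.0033 0.0007 0.0074 0 0 0 -1" --pt "0.0052 0.0011 0.0145 0 0 0 -1" --pt "0.0071 0.0015 0.0217 0 0 0 -1" --pt "0.009 0.0019 0.0287 0 0 0 -1" --pt "0.011 0.0023 0.0344 0 0 0 -1" --pt "0.0131 0.0028 0.04 0 0 0 -1" --pt "0.0155 0.0033 0.0455 0 0 0 -1" --pt "0.0182 0.0039 0.051 0 0 0 -1"

```text
t: 6.58
eef_pos: [0.5219, 0.0013, 0.0607]
tool_rot: [-0.008, -0.11, 0.994, 0.0]
contact_force: [-15.9, -1.4, 6.8]
gripper_width: 1.002
```

```bash
python3 - <<'E'
from h import *
crop("scene",(200,130,380,290),"c11.png",3.7)
E
```

```text
c11.png scale 3.7
```

View pics/c11.png

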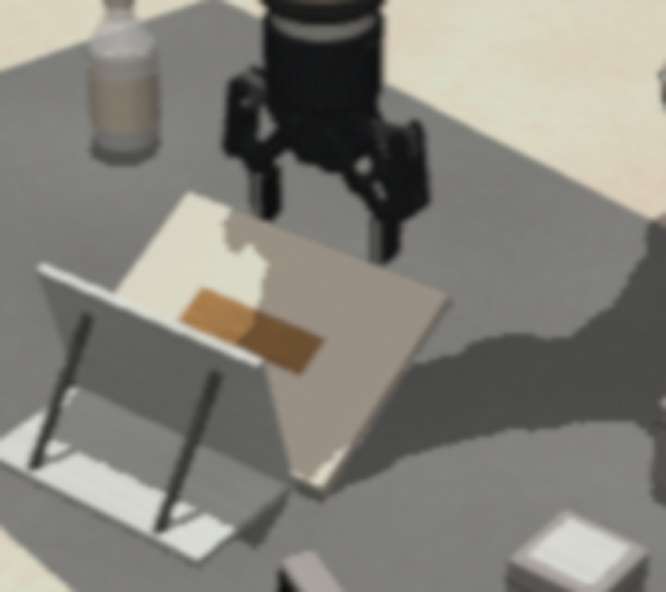

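Now the board is at about 28°. The press is about 17 N along the board, so there is no slip.

>>> step_arm --pt "0.0025 0.0005 0.0055 0 0 0 -1" --pt "0.005 0.001 0.0109 0 0 0 -1" --pt "0.0083 0.0017 0.0158 0 0 0 -1" --pt "0.0118 0.0025 0.0206 0 0 0 -1" --pt "0.0156 0.0033 0.0252 0 0 0 -1" --pt "0.0195 0.0041 0.0296 0 0 0 -1" --pt "0.0237 0.005 0.0338 0 0 0 -1" --pt "0.028 0.0059 0.0378 0 0 0 -1"

```text
t: 7.3
eef_pos: [0.5479, 0.0069, 0.099]
tool_rot: [-0.01, -0.11, 0.994, 0.0]
contact_force: [-29.8, -2.5, 25.4]
gripper_width: 1.007
```

```bash
python3 - <<'E'
from h import *
crop("scene",(200,130,380,290),"c12.png",3.7)
E
```

```text
c12.png scale 3.7
```

View pics/c12.png

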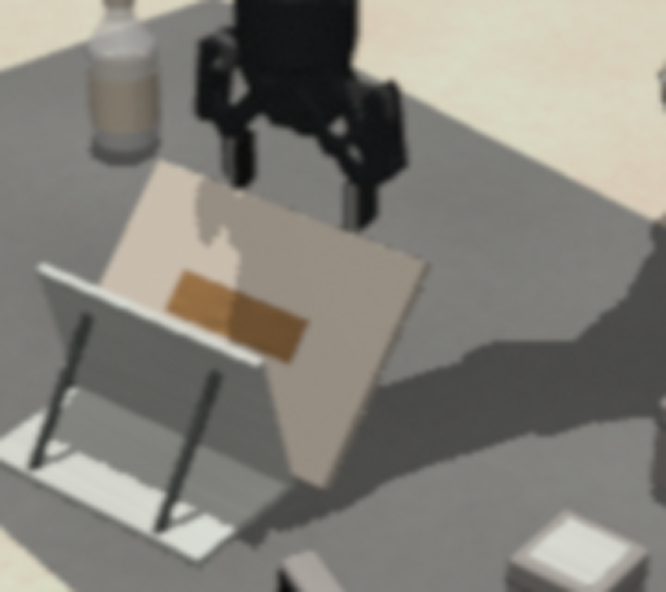

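```bash
cat > arc2.py <<'E'
from arc import *
import sys
def plan(p0,dev0,F,phis):
    for phi in phis:
        f=np.radians(phi); dev=np.array([F*np.cos(f)/5,-F*np.sin(f)/25])/1000
        d=K(phi)-K(p0)+dev-np.array(dev0)/1000; print(phi,np.round([*(d[0]*xh),d[1]],4).tolist())
E
python3 - <<'E'
from arc2 import *
for p0 in (47,48): plan(p0,(5.3,-1.1),15,(47.5,50,52.5,55,57.5,60,62.5,65,67.5,70))
E
```

```text
47.5 [-0.0023, -0.0005, 0.0015]
50 [0.0021, 0.0004, 0.0056]
52.5 [0.0067, 0.0014, 0.0096]
55 [0.0115, 0.0025, 0.0132]
57.5 [0.0164, 0.0035, 0.0167]
60 [0.0215, 0.0046, 0.0199]
62.5 [0.0267, 0.0057, 0.0228]
65 [0.0321, 0.0069, 0.0255]
67.5 [0.0376, 0.0081, 0.0279]
70 [0.0432, 0.0093, 0.0301]
47.5 [-0.0041, -0.0009, -0.0002]
50 [0.0003, 0.0001, 0.0039]
52.5 [0.0049, 0.0011, 0.0079]
55 [0.0097, 0.0021, 0.0115]
57.5 [0.0146, 0.0031, 0.015]
60 [0.0197, 0.0042, 0.0182]
62.5 [0.025, 0.0053, 0.0211]
65 [0.0303, 0.0065, 0.0238]
67.5 [0.0358, 0.0077, 0.0262]
70 [0.0414, 0.0089, 0.0284]
```

>>> step_arm --pt "-0.001 -0.0002 0.0025 0 0 0 -1" --pt "0.0012 0.0002 0.0048 0 0 0 -1" --pt "0.0035 0.0007 0.0068 0 0 0 -1" --pt "0.0058 0.0012 0.0088 0 0 0 -1" --pt "0.0082 0.0018 0.0106 0 0 0 -1" --pt "0.0106 0.0023 0.0124 0 0 0 -1"

```text
t: 7.85
eef_pos: [0.5689, 0.0112, 0.1128]
tool_rot: [0.0, -0.11, 0.994, -0.0]
contact_force: [0.7, 0.1, -0.5]
gripper_width: 0.998
```

```bash
python3 - <<'E'
from h import *
crop("scene",(200,130,380,290),"c13.png",3.7)
E
```

```text
c13.png scale 3.7
```

View pics/c13.png

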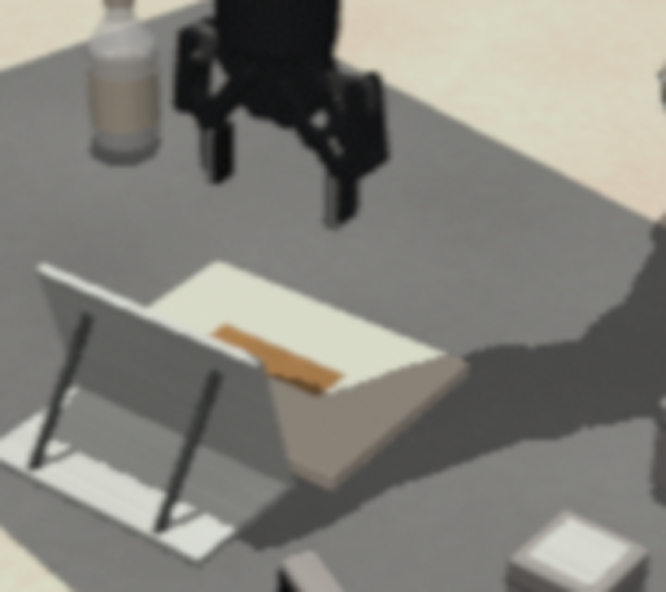

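The board slipped off the fingertips at about 48° and dropped back onto its foot edge. My last correction turned the press too horizontal. I'll look at where it lies, then fit the arm's compliance so the press stays along the board.

>>> step_arm --pt "-0.03 -0.006 0.01 0 0 0 -1" --pt "-0.07 -0.015 0.01 0 0 0 -1" --pt "-0.1 -0.021 -0.02 0 0 0 -1" --pt "-0.11 -0.023 -0.05 0 0 0 -1"

```text
t: 8.23
eef_pos: [0.4553, -0.013, 0.0633]
tool_rot: [0.001, -0.11, 0.994, 0.0]
contact_force: [0.1, 0.1, -0.7]
gripper_width: 0.996
```

```bash
python3 - <<'E'
from h import *
crop("scene",(200,130,380,290),"c14.png",3.7)
crop("top",(200,140,360,290),"c15.png",4)
E
```

```text
c14.png scale 3.7
c15.png scale 4
```

View pics/c14.png

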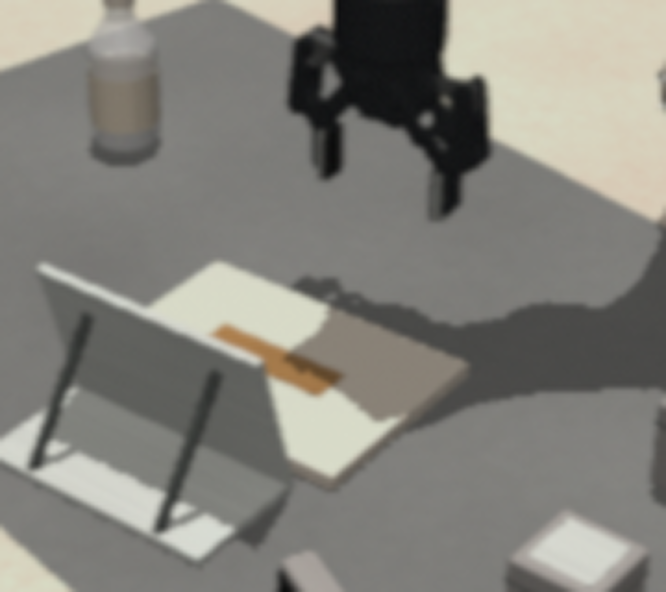

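View pics/c15.png

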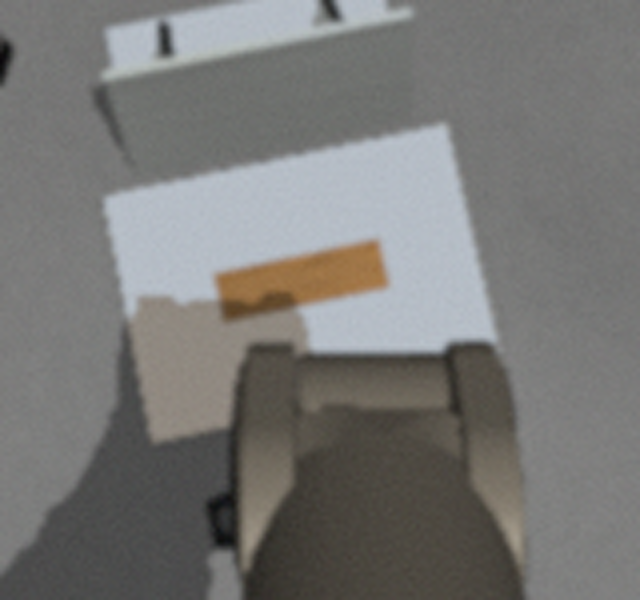

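The board lies flat again, still square, with its foot about 9 mm from the backrest (foot corners at (105,198) and (447,124) in the crop). I'll go behind it and push it home again.

>>> step_arm --pt "0 0.001 -0.04 0 0 0 -1" --pt "0 0.001 -0.068 0 0 0 -1" --pt "0.012 0.0036 -0.072 0 0 0 -1" --pt "0.028 0.007 -0.072 0 0 0 -1" --pt "0.036 0.0087 -0.072 0 0 0 -1" --pt "0.04 0.0096 -0.072 0 0 0 -1" --pt "0.043 0.0102 -0.072 0 0 0 -1" --pt "0.046 0.0108 -0.072 0 0 0 -1" --pt "0.048 0.0112 -0.072 0 0 0 -1" --pt "0.05 0.0117 -0.072 0 0 0 -1"

```text
t: 9.17
eef_pos: [0.5036, -0.0013, -0.0096]
tool_rot: [-0.004, -0.11, 0.994, 0.0]
contact_force: [-15.1, -3.1, 10.8]
gripper_width: 1.003
```

```bash
cat > arc3.py <<'E'
from arc import *
CX=(.62,-.31);CZ=(.13,-.1)
def abscmd(phi,F,ref,m=.0035):
    f=np.radians(phi);Fx,Fz=F*np.cos(f),F*np.sin(f)
    d=K(phi,m)-K(0,m); dx=d[0]+(CX[0]*Fx+CX[1]*Fz)/1000; dz=d[1]+(CZ[0]*Fx+CZ[1]*Fz)/1000
    return np.array([ref[0]+dx*xh[0],ref[1]+dx*xh[1],ref[2]+dz])
def where(pos,ref,m=.0035):
    from scipy.optimize import minimize_scalar
    p=np.array(pos)-ref; q=np.array([p[:2]@xh,p[2]])
    r=minimize_scalar(lambda a:np.sum((K(a,m)-K(0,m)-q)**2),bounds=(-5,108),method="bounded"); return r.x,np.sqrt(r.fun)
E
python3 - <<'E'
from arc3 import *
ref=np.array([.5036,-.0013,-.0096]);c0=np.array([.5093,-.0013+.0015,-.0093])
for phi in (0,2,4,6,8,11,14,17,20,23,26,29,32): print(phi,np.round(abscmd(phi,16,ref)-c0,4).tolist())
E
```

```text
0 [0.004, 0.0006, 0.0018]
2 [0.004, 0.0006, 0.007]
4 [0.0042, 0.0006, 0.0121]
6 [0.0046, 0.0007, 0.0173]
8 [0.0051, 0.0008, 0.0224]
11 [0.0062, 0.0011, 0.03]
14 [0.0077, 0.0014, 0.0375]
17 [0.0091, 0.0017, 0.0449]
20 [0.0107, 0.002, 0.0522]
23 [0.0126, 0.0024, 0.0593]
26 [0.0149, 0.0029, 0.0663]
29 [0.0175, 0.0035, 0.073]
32 [0.0205, 0.0041, 0.0796]
```

>>> step_arm --pt "0.003 0.0006 0.001 0 0 0 -1" --pt "0.004 0.0008 0.006 0 0 0 -1" --pt "0.0043 0.0009 0.0115 0 0 0 -1" --pt "0.0046 0.0009 0.017 0 0 0 -1" --pt "0.0051 0.001 0.0224 0 0 0 -1" --pt "0.0062 0.0012 0.03 0 0 0 -1" --pt "0.0077 0.0015 0.0375 0 0 0 -1"

```text
t: 9.75
eef_pos: [0.5098, 0.0004, 0.0271]
tool_rot: [-0.006, -0.11, 0.994, 0.0]
contact_force: [-9.8, -0.3, 1.1]
gripper_width: 1.003
```

```bash
python3 - <<'E'
from arc3 import *
ref=np.array([.5036,-.0013,-.0096])
p=bot.get_obs(); print(where(p["eef_pos"],ref),np.round(p["contact_force"],1),p["eef_pos"])
E
```

```text
(np.float64(14.299614306256759), np.float64(0.000914593161939438)) [-9.8 -0.3  1.1] [5.09774042e-01 3.97060832e-04 2.70939245e-02]
```

```bash
python3 - <<'E'
from arc3 import *
ref=np.array([.5036,-.0013,-.0096]); c0=abscmd(14,16,ref)
for phi in (15,17,20,23,26,29,32,35,38,41,44,47,50): print(phi,np.round(abscmd(phi,20,ref)-c0,4).tolist())
E
```

```text
15 [0.0026, 0.0006, 0.0029]
17 [0.0034, 0.0007, 0.0078]
20 [0.0049, 0.001, 0.015]
23 [0.0067, 0.0014, 0.0221]
26 [0.0088, 0.0019, 0.029]
29 [0.0114, 0.0024, 0.0358]
32 [0.0142, 0.003, 0.0423]
35 [0.0174, 0.0037, 0.0486]
38 [0.0209, 0.0045, 0.0546]
41 [0.0246, 0.0053, 0.0604]
44 [0.0287, 0.0062, 0.0659]
47 [0.0331, 0.0071, 0.0711]
50 [0.0378, 0.0081, 0.076]
```

>>> step_arm --pt "0.0026 0.0006 0.003 0 0 0 -1" --pt "0.0034 0.0007 0.0078 0 0 0 -1" --pt "0.0049 0.001 0.015 0 0 0 -1" --pt "0.0067 0.0014 0.0221 0 0 0 -1" --pt "0.0088 0.0019 0.029 0 0 0 -1" --pt "0.0114 0.0024 0.0358 0 0 0 -1"

```text
t: 10.25
eef_pos: [0.5226, 0.0031, 0.0634]
tool_rot: [-0.004, -0.11, 0.994, 0.0]
contact_force: [-9.1, 0.4, 3.3]
gripper_width: 1.002
```

```bash
python3 - <<'E'
from arc3 import *
ref=np.array([.5036,-.0013,-.0096])
p=bot.get_obs(); print(where(p["eef_pos"],ref),np.round(p["contact_force"],1),p["eef_pos"],abscmd(29,20,ref))
E
```

```text
(np.float64(29.610217278243503), np.float64(0.0015036649740916763)) [-9.1  0.4  3.3] [0.52261619 0.00314859 0.06337838] [0.52837495 0.00401129 0.063987  ]
```

>>> step_arm --pt "0.0028 0.0006 0.0062 0 0 0 -1" --pt "0.006 0.0013 0.0124 0 0 0 -1" --pt "0.0096 0.0021 0.0184 0 0 0 -1" --pt "0.0133 0.0029 0.0241 0 0 0 -1"

```text
t: 10.58
eef_pos: [0.5398, 0.0065, 0.0885]
tool_rot: [-0.0, -0.11, 0.994, 0.0]
contact_force: [-0.4, 0.2, -0.2]
gripper_width: 1.001
```

```bash
python3 - <<'E'
from arc3 import *
ref=np.array([.5036,-.0013,-.0096])
p=bot.get_obs(); print(where(p["eef_pos"],ref),np.round(p["contact_force"],1),p["eef_pos"])
for F in (20,26):
  c0=abscmd(41,20,ref)
  for phi in (41,44,47,50,53,56,59,62): print(phi,np.round(abscmd(phi,F,ref)-c0,4).tolist())
E
```

```text
(np.float64(42.043046046650915), np.float64(0.0022156087514958803)) [-0.4  0.2 -0.2] [0.53976776 0.00646923 0.08852401]
41 [0.0, 0.0, 0.0]
44 [0.0041, 0.0009, 0.0055]
47 [0.0085, 0.0018, 0.0107]
50 [0.0131, 0.0028, 0.0156]
53 [0.018, 0.0039, 0.0202]
56 [0.0232, 0.005, 0.0244]
59 [0.0286, 0.0061, 0.0283]
62 [0.0342, 0.0073, 0.0318]
41 [0.0016, 0.0003, 0.0002]
44 [0.0054, 0.0012, 0.0056]
47 [0.0096, 0.0021, 0.0108]
50 [0.0141, 0.003, 0.0156]
53 [0.0188, 0.004, 0.0202]
56 [0.0237, 0.0051, 0.0243]
59 [0.0289, 0.0062, 0.0282]
62 [0.0343, 0.0074, 0.0317]
```

```bash
python3 - <<'E'
from h import *
crop("scene",(200,130,380,290),"c16.png",3.7)
E
```

```text
c16.png scale 3.7
```

View pics/c16.png

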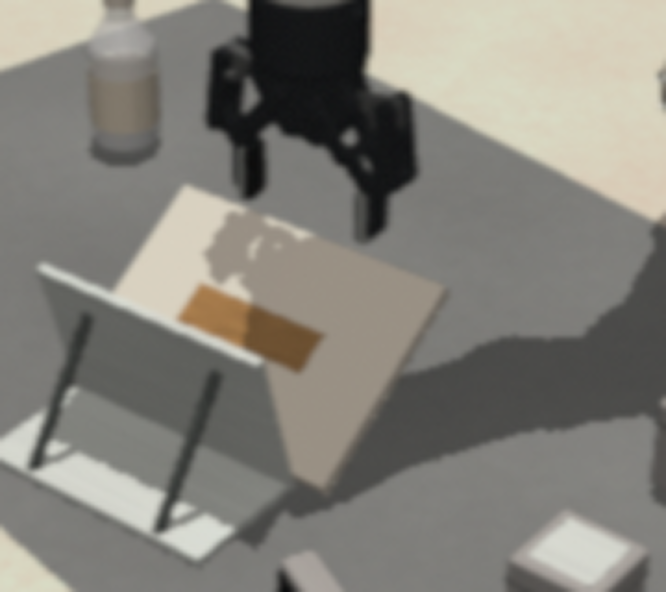

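The press faded to nothing, so it was slipping again; the arc needs a larger lead along the board. I'll back off and retry with the force checked more often.

>>> step_arm --pt "-0.03 -0.006 0.01 0 0 0 -1" --pt "-0.07 -0.015 0.01 0 0 0 -1" --pt "-0.085 -0.018 -0.02 0 0 0 -1" --pt "-0.085 -0.018 -0.06 0 0 0 -1" --pt "-0.085 -0.018 -0.09 0 0 0 -1" --pt "-0.085 -0.018 -0.097 0 0 0 -1"

```text
t: 11.13
eef_pos: [0.4537, -0.0116, -0.0118]
tool_rot: [-0.002, -0.11, 0.994, 0.0]
contact_force: [-0.5, 0.3, 0.6]
gripper_width: 1.004
```

```bash
python3 - <<'E'
from st import *
crop("scene",(200,130,380,290),"c17.png",3.7)
crop("top",(200,140,360,290),"c18.png",4)
print(bot.get_obs()["eef_pos"],sf(bot.get_obs()["eef_pos"]))
E
```

```text
c17.png scale 3.7
c18.png scale 4
[ 0.45509819 -0.01158795 -0.00971712] [-0.2133  0.0004]
```

View pics/c17.png

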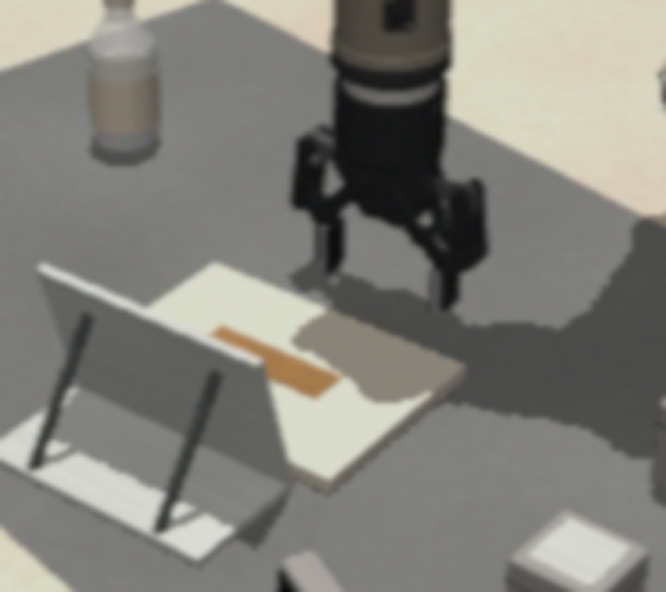

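View pics/c18.png

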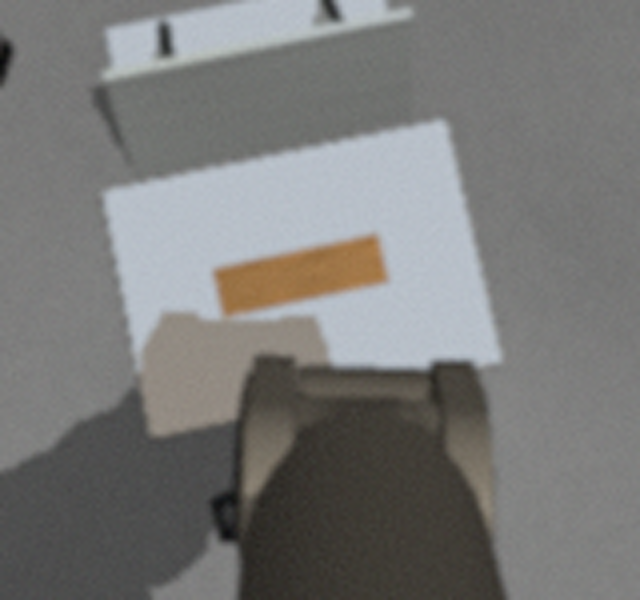

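The board is flat and square again, with the foot about 7 mm short. I'll push it home.

>>> step_arm --pt "0.02 0.0043 0.001 0 0 0 -1" --pt "0.032 0.0069 0.001 0 0 0 -1" --pt "0.039 0.0084 0.001 0 0 0 -1" --pt "0.043 0.0092 0.001 0 0 0 -1" --pt "0.046 0.0099 0.001 0 0 0 -1" --pt "0.049 0.0105 0.001 0 0 0 -1" --pt "0.052 0.0111 0.001 0 0 0 -1" --pt "0.0545 0.0117 0.001 0 0 0 -1"

```text
t: 11.9
eef_pos: [0.5037, -0.0012, -0.0086]
tool_rot: [-0.006, -0.11, 0.994, -0.0]
contact_force: [-18.6, -4.2, 14.2]
gripper_width: 1.0
```

```bash
cat > arc4.py <<'E'
from arc3 import *
PP=((0,.0065),(8,.008),(15,.0085),(30,.0085),(40,.0065),(50,.0055),(60,.0045),(75,.0035),(90,.003),(110,.003))
def c4(phi,ref,extra=0,m=.0035):
    f=np.radians(phi);p=np.interp(phi,*zip(*PP))+extra
    d=K(phi,m)-K(0,m)+p*np.array([np.cos(f),-np.sin(f)])
    return np.array([ref[0]+d[0]*xh[0],ref[1]+d[0]*xh[1],ref[2]+d[1]])
E
python3 - <<'E'
from arc4 import *
p=bot.get_obs();ref=np.array(p["eef_pos"]);print(ref,sf(ref))
ref=np.array([.504,-.001,-.0092])
for phi in (0,2,4,6,8,11,14,17,20,23,26,29,32): print(phi,np.round(c4(phi,ref)-[.5096,.0001,-.0087],4).tolist())
E
```

```text
[ 0.50369938 -0.00124112 -0.0086483 ] [-0.1636  0.0004]
0 [0.0008, 0.0003, -0.0005]
2 [0.0013, 0.0004, 0.0045]
4 [0.0021, 0.0005, 0.0094]
6 [0.003, 0.0007, 0.0144]
8 [0.004, 0.001, 0.0192]
11 [0.0056, 0.0013, 0.0265]
14 [0.0076, 0.0017, 0.0336]
17 [0.0093, 0.0021, 0.0407]
20 [0.0112, 0.0025, 0.0477]
23 [0.0134, 0.003, 0.0545]
26 [0.0159, 0.0035, 0.0612]
29 [0.0188, 0.0041, 0.0677]
32 [0.0217, 0.0047, 0.0742]
```

>>> step_arm --pt "0.0008 0.0002 0.002 0 0 0 -1" --pt "0.002 0.0004 0.007 0 0 0 -1" --pt "0.003 0.0006 0.0135 0 0 0 -1" --pt "0.004 0.0009 0.0192 0 0 0 -1" --pt "0.0056 0.0012 0.0265 0 0 0 -1" --pt "0.0076 0.0016 0.0336 0 0 0 -1" --pt "0.0093 0.002 0.0407 0 0 0 -1" --pt "0.0112 0.0024 0.0477 0 0 0 -1"

```text
t: 12.57
eef_pos: [0.5128, 0.001, 0.0378]
tool_rot: [-0.008, -0.11, 0.994, 0.0]
contact_force: [-15.3, -2.3, 2.8]
gripper_width: 0.999
```

```bash
python3 - <<'E'
from arc4 import *
ref=np.array([.504,-.001,-.0092])
p=bot.get_obs();print(where(p["eef_pos"],ref),np.round(p["contact_force"],1))
for phi in (20,23,26,29,32,35,38): print(phi,np.round(c4(phi,ref)-c4(20,ref),4).tolist())
E
```

```text
(np.float64(18.439584258946823), np.float64(0.0009599825771175205)) [-15.3  -2.3   2.8]
20 [0.0, 0.0, 0.0]
23 [0.0022, 0.0005, 0.0068]
26 [0.0047, 0.001, 0.0135]
29 [0.0076, 0.0016, 0.02]
32 [0.0105, 0.0023, 0.0265]
35 [0.0136, 0.0029, 0.0329]
38 [0.017, 0.0036, 0.0392]
```

>>> step_arm --pt "0.0022 0.0005 0.0068 0 0 0 -1" --pt "0.0047 0.001 0.0135 0 0 0 -1" --pt "0.0076 0.0016 0.02 0 0 0 -1" --pt "0.0107 0.0023 0.0263 0 0 0 -1" --pt "0.0138 0.0029 0.0327 0 0 0 -1"

```text
t: 12.98
eef_pos: [0.5267, 0.004, 0.0707]
tool_rot: [-0.008, -0.11, 0.994, 0.0]
contact_force: [-18.6, -1.4, 9.0]
gripper_width: 1.0
```

```bash
python3 - <<'E'
from arc4 import *
ref=np.array([.504,-.001,-.0092])
p=bot.get_obs();print(where(p["eef_pos"],ref),np.round(p["contact_force"],1))
for phi in (35,38,41,44,47,50,53,56): print(phi,np.round(c4(phi,ref)-c4(35,ref),4).tolist())
E
```

```text
(np.float64(32.777546977944056), np.float64(0.0015130640187734164)) [-18.6  -1.4   9. ]
35 [0.0, 0.0, 0.0]
38 [0.0034, 0.0007, 0.0063]
41 [0.0073, 0.0016, 0.0122]
44 [0.0116, 0.0025, 0.0179]
47 [0.0162, 0.0035, 0.0232]
50 [0.0212, 0.0045, 0.0283]
53 [0.0264, 0.0057, 0.0331]
56 [0.0319, 0.0068, 0.0376]
```

>>> step_arm --pt "0.0034 0.0007 0.0063 0 0 0 -1" --pt "0.0073 0.0016 0.0122 0 0 0 -1" --pt "0.0116 0.0025 0.0178 0 0 0 -1"

```text
t: 13.23
eef_pos: [0.5391, 0.0067, 0.0891]
tool_rot: [-0.007, -0.11, 0.994, 0.0]
contact_force: [-19.3, -0.6, 12.9]
gripper_width: 0.998
```

```bash
python3 - <<'E'
from arc4 import *
ref=np.array([.504,-.001,-.0092])
p=bot.get_obs();print(where(p["eef_pos"],ref),np.round(p["contact_force"],1))
E
```

```text
(np.float64(41.807592228895295), np.float64(0.0012993530714157208)) [-19.3  -0.6  12.9]
```

>>> step_arm --pt "0.0046 0.001 0.0053 0 0 0 -1" --pt "0.0097 0.002 0.0103 0 0 0 -1"

```text
t: 13.4
eef_pos: [0.5482, 0.0087, 0.0997]
tool_rot: [-0.008, -0.11, 0.994, 0.0]
contact_force: [-23.6, -1.2, 21.8]
gripper_width: 0.995
```

```bash
python3 - <<'E'
from arc4 import *
ref=np.array([.504,-.001,-.0092])
p=bot.get_obs();print(where(p["eef_pos"],ref),np.round(p["contact_force"],1))
for phi in (50,53,56,59,62,65,68,71): print(phi,np.round(c4(phi,ref)-c4(50,ref),4).tolist())
E
```

```text
(np.float64(47.5380493061772), np.float64(0.0008797572646905311)) [-23.6  -1.2  21.8]
50 [0.0, 0.0, 0.0]
53 [0.0052, 0.0011, 0.0048]
56 [0.0107, 0.0023, 0.0093]
59 [0.0164, 0.0035, 0.0135]
62 [0.0225, 0.0048, 0.0173]
65 [0.0287, 0.0062, 0.0207]
68 [0.0351, 0.0075, 0.0238]
71 [0.0418, 0.009, 0.0265]
```

>>> step_arm --pt "0.005 0.0011 0.0051 0 0 0 -1" --pt "0.0103 0.0022 0.0099 0 0 0 -1"

```text
t: 13.57
eef_pos: [0.5621, 0.0113, 0.1103]
tool_rot: [-0.004, -0.11, 0.994, 0.0]
contact_force: [-5.8, -1.7, 3.8]
gripper_width: 1.0
```

```bash
python3 - <<'E'
from arc4 import *
ref=np.array([.504,-.001,-.0092])
p=bot.get_obs();print(where(p["eef_pos"],ref),np.round(p["contact_force"],1))
E
```

```text
(np.float64(54.737695962312884), np.float64(0.0018690295283664228)) [-5.8 -1.7  3.8]
```

```bash
python3 - <<'E'
from h import *
crop("scene",(200,130,380,290),"c19.png",3.7)
print(np.round(bot.get_obs()["contact_force"],1),bot.get_obs()["eef_pos"])
E
```

```text
c19.png scale 3.7
[2.3 0.2 1.3] [0.56668769 0.0121591  0.1117086 ]
```

View pics/c19.png

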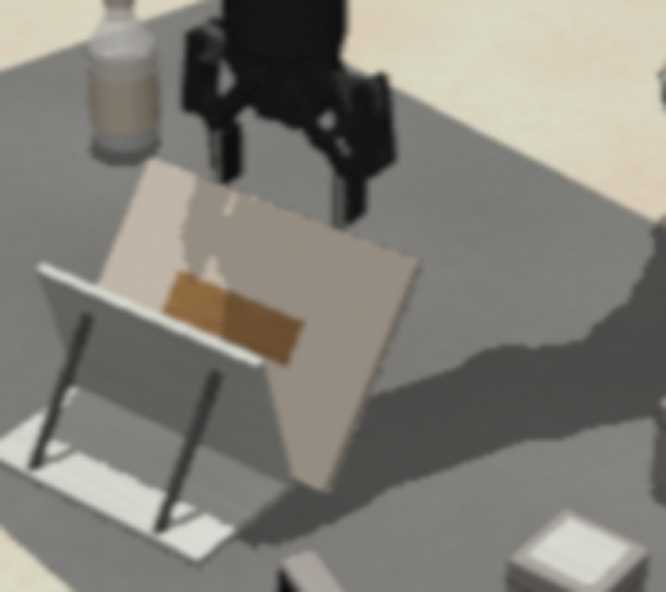

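```bash
python3 - <<'E'
from arc4 import *
ref=np.array([.5037,-.0012,-.0087])
for q,F in (((.5128,.001,.0378),15),((.5267,.004,.0707),20),((.5391,.0067,.0891),23),((.5482,.0087,.0997),32),((.5479,.0069,.099),39),((.5621,.0113,.1103),7)):
  for m in (.0035,):
    a,r=where(q,ref,m); p=np.array(q)-ref; k=K(a,m)-K(0,m); d=np.array([p[:2]@xh,p[2]])-k; f=np.radians(a)
    print(round(a,1),np.round(d*1000,2),"along board(+ = deeper)",round(1000*(d@[np.cos(f),-np.sin(f)]),2),F)
E
```

```text
18.3 [ 1.4  -0.38] along board(+ = deeper) 1.45 15
32.7 [ 1.74 -1.01] along board(+ = deeper) 2.0 20
41.8 [ 1.44 -1.2 ] along board(+ = deeper) 1.87 23
47.5 [ 1.02 -1.06] along board(+ = deeper) 1.47 32
47.1 [ 1.05 -1.07] along board(+ = deeper) 1.5 39
54.7 [ 1.44 -1.97] along board(+ = deeper) 2.44 7
```

```bash
python3 - <<'E'
import numpy as np
# dx,dz,Fx,Fz, vx,vz (mm per row)
D=np.array([[10.8,1.3,29.8,25.4,4.3,4.0],[8.8,1.8,15.9,6.8,2.6,5.5],[5.9,-.1,18.6,14.2,2.5,0],[8.0,1.2,15.3,2.8,1.9,7],[7.9,1.0,18.6,9,3.1,6.4],[7.1,.4,19.3,12.9,4.3,5.6],[7.7,.1,23.6,21.8,5.1,5],[7.2,1.1,9.8,1.1,1.5,7.5],[5.8,.6,9.1,3.3,2.6,6.8],[6.3,1.3,9.6,-.2,.7,5.4],[4.5,-.5,12.6,10.5,2,0],[5.7,.3,15.1,10.8,2,0]])
for c in (0,1):
  for cols in ([2,3],[2,3,4+c],[2,3,4,5]):
    A=D[:,cols]; s,r,_,_=np.linalg.lstsq(A,D[:,c],rcond=None); print(c,cols,s.round(3),"res",np.round(A@s-D[:,c],1))
E
```

```text
0 [2, 3] [ 0.648 -0.362] res [-0.7 -1.   1.   0.9  0.9  0.7 -0.3 -1.2 -1.1 -0.  -0.1  0.2]
0 [2, 3, 4] [ 0.615 -0.372  0.238] res [-0.9 -0.9  0.9  0.8  0.9  1.  -0.1 -1.2 -0.8 -0.2 -0.2  0. ]
0 [2, 3, 4, 5] [ 0.508 -0.138 -0.535  0.345] res [-0.1 -1.2  0.2  0.8  0.9  0.5  0.3 -0.6 -0.7  0.1 -0.6 -0.6]
1 [2, 3] [ 0.119 -0.121] res [-0.8 -0.7  0.6  0.3  0.1  0.3  0.1 -0.1  0.1 -0.1  0.7  0.2]
1 [2, 3, 5] [ 0.079 -0.083  0.064] res [-0.8 -0.8  0.4  0.2  0.1  0.4  0.3  0.1  0.3 -0.2  0.6 -0. ]
1 [2, 3, 4, 5] [ 0.066  0.027 -0.571  0.211] res [-0.3 -0.9  0.3  0.3  0.1 -0.1  0.2  0.3  0.   0.1  0.5 -0.2]
```

Same slip again at about 52°. The fit shows why. With a vertical tool the arm is soft only along x, so beyond 45° the press along the board becomes very stiff and is easily lost. I'll retry with the tool pitching along with the board, so the finger faces stay flush with the head edge and the soft direction stays along the board.

>>> step_arm --pt "-0.03 -0.006 0.01 0 0 0 -1" --pt "-0.07 -0.015 0.01 0 0 0 -1" --pt "-0.11 -0.0236 -0.02 0 0 0 -1" --pt "-0.111 -0.0236 -0.06 0 0 0 -1" --pt "-0.111 -0.0236 -0.1 0 0 0 -1" --pt "-0.111 -0.0236 -0.118 0 0 0 -1" --pt "-0.091 -0.0193 -0.119 0 0 0 -1" --pt "-0.076 -0.0161 -0.119 0 0 0 -1"

```text
t: 14.28
eef_pos: [0.4886, -0.0045, -0.0102]
tool_rot: [-0.002, -0.11, 0.994, -0.0]
contact_force: [2.0, 0.7, 0.4]
gripper_width: 0.999
```

```bash
python3 - <<'E'
from st import *
crop("scene",(200,130,380,290),"c20.png",3.7)
crop("top",(200,140,360,290),"c21.png",4)
o=bot.get_obs();print(o["eef_pos"],sf(o["eef_pos"]),np.round(o["contact_force"],1),np.round(o["q"],2))
E
```

```text
c20.png scale 3.7
c21.png scale 4
[ 0.49368672 -0.00320503 -0.00855695] [-0.1738  0.0005] [ 0.7 -0.4  0.4] [-0.21  0.56  0.11  2.15 -0.14  0.43  1.81]
```

View pics/c21.png

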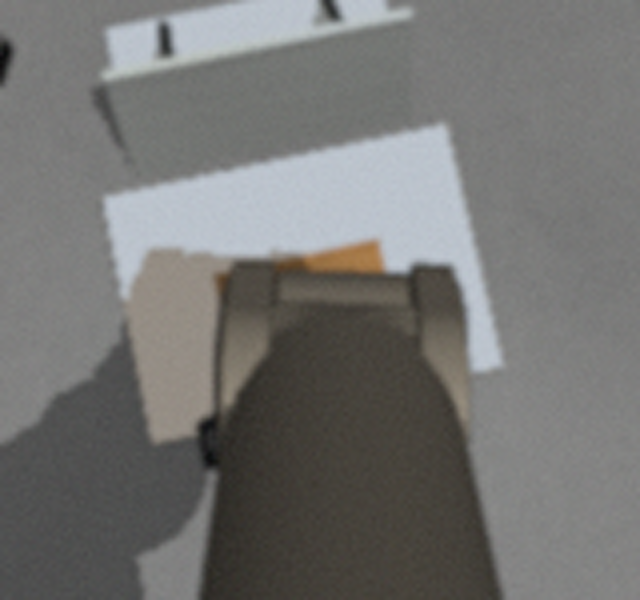

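View pics/c20.png

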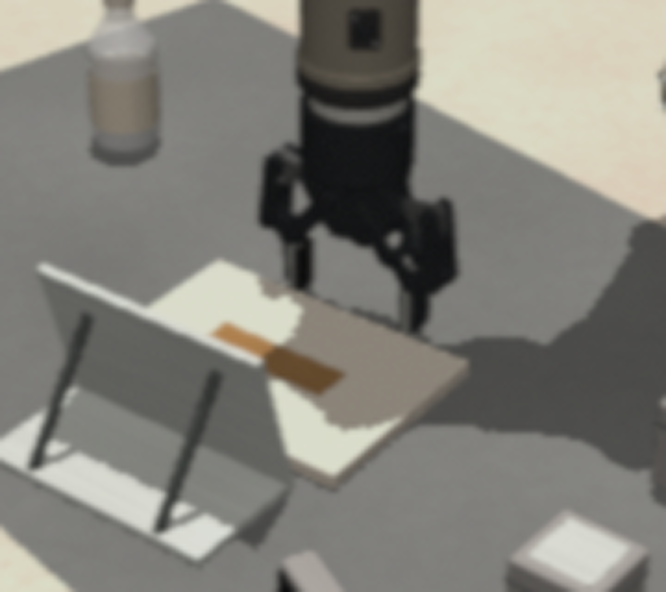

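```bash
cat > arc5.py <<'E'
from arc import *
ref=np.array([.5037,-.0012,-.0086]); OFF=np.array([.013,.0125])
PP=((0,.0075),(6,.0085),(15,.009),(53,.009),(110,.009))
def Rt(t,v): return np.array([v[0]*np.cos(t)+v[1]*np.sin(t),-v[0]*np.sin(t)+v[1]*np.cos(t)])
def th(phi): return min(.85*phi,45.)
def c5(phi,extra=0,th_=None):
    f=np.radians(phi);p=np.interp(phi,*zip(*PP))+extra; t=th(phi) if th_ is None else th_
    d=K(phi,.0035)-K(0,.0035)+(p+min(phi/20,1)*.0015)*np.array([np.cos(f),-np.sin(f)])+OFF-Rt(np.radians(t),OFF)
    return np.array([ref[0]+d[0]*xh[0],ref[1]+d[0]*xh[1],ref[2]+d[1]]),t
def rows(c0,t0,phis,ex=0):
    for ph in phis:
        c,t=c5(ph,ex); d=c-c0; print(ph,[round(float(v),4) for v in d]+[round((t-t0)*yh[0],1),round((t-t0)*yh[1],1),0,-1])
def state():
    from scipy.spatial.transform import Rotation as R
    o=bot.get_obs(); q=o["tool_rot"]; M=R.from_quat([q[1],q[2],q[3],q[0]]).as_matrix(); z=M[:,2]; t=np.arctan2(-(z[:2]@xh),-z[2])
    p=np.array(o["eef_pos"])-ref; c=np.array([p[:2]@xh,p[2]])+Rt(t,OFF)-OFF
    from scipy.optimize import minimize_scalar
    r=minimize_scalar(lambda a:np.sum((K(a,.0035)-K(0,.0035)-c)**2),bounds=(-5,112),method="bounded"); a=r.x;f=np.radians(a)
    e=(c-K(a,.0035)+K(0,.0035))@[np.cos(f),-np.sin(f)]
    F=np.array(o["contact_force"]);Fx=-F[:2]@xh;Fz=F[2]
    print("t",round(o["t"],2),"phi",round(a,1),"deep mm",round(e*1000,1),"tilt",round(np.degrees(t),1),"N",round(Fx*np.cos(f)+Fz*np.sin(f),1),"T",round(Fx*np.sin(f)-Fz*np.cos(f),1),"pos",np.round(o["eef_pos"],4),"q6",round(float(o["q"][5]),2))
E
python3 - <<'E'
from arc5 import *
state(); rows(np.array([.4937,-.0032,-.0086])+[.016,.0034,0],0,(0,2,4,6,8,10,12,14))
E
```

```text
t 14.38 phi -0.1 deep mm -10.3 tilt -0.2 N -0.6 T -0.4 pos [ 0.4937 -0.0032 -0.0086] q6 0.43
0 [0.0013, 0.0002, 0.0, np.float64(-0.0), np.float64(0.0), 0, -1]
2 [0.0017, 0.0002, 0.0053, np.float64(-0.4), np.float64(1.7), 0, -1]
4 [0.0022, 0.0003, 0.0107, np.float64(-0.7), np.float64(3.3), 0, -1]
6 [0.0028, 0.0005, 0.0159, np.float64(-1.1), np.float64(5.0), 0, -1]
8 [0.0035, 0.0006, 0.0212, np.float64(-1.4), np.float64(6.6), 0, -1]
10 [0.0043, 0.0008, 0.0264, np.float64(-1.8), np.float64(8.3), 0, -1]
12 [0.0053, 0.001, 0.0316, np.float64(-2.1), np.float64(10.0), 0, -1]
14 [0.0064, 0.0013, 0.0367, np.float64(-2.5), np.float64(11.6), 0, -1]
```

>>> step_arm --pt "0.005 0.0011 0 0 0 0 -1" --pt "0.009 0.0019 0 0 0 0 -1" --pt "0.012 0.0026 0 0 0 0 -1" --pt "0.015 0.0032 0 0 0 0 -1" --pt "0.016 0.0034 0 0 0 0 -1"

```text
t: 14.8
eef_pos: [0.5036, -0.001, -0.0089]
tool_rot: [-0.003, -0.11, 0.994, 0.0]
contact_force: [-9.0, -0.5, 6.4]
gripper_width: 0.998
```

>>> step_arm --pt "0.0025 0.0005 0.001 0 0 0 -1" --pt "0.003 0.0006 0.0055 -0.4 1.7 0 -1" --pt "0.0032 0.0007 0.0107 -0.7 3.3 0 -1" --pt "0.0035 0.0007 0.0159 -1.1 5.0 0 -1" --pt "0.0038 0.0008 0.0212 -1.4 6.6 0 -1"

```text
t: 15.22
eef_pos: [0.5038, -0.0009, 0.0116]
tool_rot: [-0.065, -0.109, 0.992, -0.006]
contact_force: [-11.1, -1.3, 0.5]
gripper_width: 0.996
```

```bash
python3 - <<'E'
from arc5 import *
state(); c,t=c5(8); rows(c,t,(10,12,14,16,18,20,22))
E
```

```text
t 15.22 phi 7.1 deep mm 0.2 tilt 7.5 N 11.1 T 0.9 pos [ 0.5038 -0.0009  0.0116] q6 0.67
10 [0.0008, 0.0002, 0.0052, np.float64(-0.4), np.float64(1.7), 0, -1]
12 [0.0018, 0.0004, 0.0104, np.float64(-0.7), np.float64(3.3), 0, -1]
14 [0.003, 0.0006, 0.0155, np.float64(-1.1), np.float64(5.0), 0, -1]
16 [0.004, 0.0009, 0.0206, np.float64(-1.4), np.float64(6.6), 0, -1]
18 [0.005, 0.0011, 0.0257, np.float64(-1.8), np.float64(8.3), 0, -1]
20 [0.0061, 0.0013, 0.0307, np.float64(-2.1), np.float64(10.0), 0, -1]
22 [0.0073, 0.0016, 0.0356, np.float64(-2.5), np.float64(11.6), 0, -1]
```

>>> step_arm --pt "0.0018 0.0004 0.0052 -0.2 1.2 0 -1" --pt "0.0033 0.0007 0.0104 -0.5 2.5 0 -1" --pt "0.005 0.001 0.0153 -0.8 3.9 0 -1" --pt "0.006 0.0013 0.0203 -1.1 5.2 0 -1" --pt "0.007 0.0015 0.0253 -1.4 6.6 0 -1" --pt "0.0081 0.0017 0.0302 -1.7 8.0 0 -1"

```text
t: 15.72
eef_pos: [0.509, 0.0003, 0.042]
tool_rot: [-0.139, -0.108, 0.984, -0.013]
contact_force: [-19.2, -1.7, 3.6]
gripper_width: 1.003
```

```bash
python3 - <<'E'
from arc5 import *
state()
E
```

```text
t 15.72 phi 18.2 deep mm 0.6 tilt 16.1 N 19.3 T 2.6 pos [5.09e-01 3.00e-04 4.20e-02] q6 0.92
```

```bash
cat >> arc5.py <<'E'
def th(phi): return min(15+.85*(phi-20),45.)
E
python3 - <<'E'
from arc5 import *
cmd=np.array([.5216,.0027,.0428]); c,t=c5(20); print("cmd minus plan",(cmd-c)*1000,t)
rows(cmd,15,(22,24,26,28,30,32,34,36,38))
E
```

```text
cmd minus plan [2.02577429 0.49686088 0.10869108] 15.0
22 [-0.0009, -0.0003, 0.0049, np.float64(-0.4), np.float64(1.7), 0, -1]
24 [0.0004, 0.0, 0.0098, np.float64(-0.7), np.float64(3.3), 0, -1]
26 [0.0019, 0.0004, 0.0146, np.float64(-1.1), np.float64(5.0), 0, -1]
28 [0.0036, 0.0007, 0.0194, np.float64(-1.4), np.float64(6.6), 0, -1]
30 [0.0054, 0.0011, 0.0241, np.float64(-1.8), np.float64(8.3), 0, -1]
32 [0.0074, 0.0015, 0.0287, np.float64(-2.1), np.float64(10.0), 0, -1]
34 [0.0095, 0.002, 0.0332, np.float64(-2.5), np.float64(11.6), 0, -1]
36 [0.0118, 0.0025, 0.0377, np.float64(-2.9), np.float64(13.3), 0, -1]
38 [0.0142, 0.003, 0.042, np.float64(-3.2), np.float64(15.0), 0, -1]
```

>>> step_arm --pt "0.001 0.0002 0.0045 -0.4 1.7 0 -1" --pt "0.0022 0.0004 0.0091 -0.7 3.3 0 -1" --pt "0.0037 0.0008 0.0137 -1.1 5.0 0 -1" --pt "0.0054 0.0011 0.0184 -1.4 6.6 0 -1" --pt "0.0071 0.0015 0.0231 -1.8 8.3 0 -1" --pt "0.0091 0.0019 0.0276 -2.1 10.0 0 -1"

```text
t: 16.22
eef_pos: [0.5177, 0.0021, 0.071]
tool_rot: [-0.228, -0.107, 0.968, -0.021]
contact_force: [-23.6, -2.0, 11.2]
gripper_width: 1.003
```

```bash
python3 - <<'E'
from arc5 import *
state()
cmd=np.array([.5216,.0027,.0428])+[.0091,.0019,.0276]; t=15+10/.978
rows(cmd,t,(34,36,38,40,42,44,46),.002)
E
```

```text
t 16.22 phi 29.3 deep mm 0.9 tilt 26.5 N 26.0 T 1.7 pos [0.5177 0.0021 0.071 ] q6 1.2
34 [0.002, 0.0004, 0.0045, np.float64(-0.4), np.float64(1.6), 0, -1]
36 [0.0043, 0.0009, 0.0089, np.float64(-0.7), np.float64(3.3), 0, -1]
38 [0.0067, 0.0014, 0.0132, np.float64(-1.1), np.float64(5.0), 0, -1]
40 [0.0092, 0.002, 0.0174, np.float64(-1.4), np.float64(6.6), 0, -1]
42 [0.0119, 0.0025, 0.0214, np.float64(-1.8), np.float64(8.3), 0, -1]
44 [0.0147, 0.0031, 0.0254, np.float64(-2.1), np.float64(9.9), 0, -1]
46 [0.0177, 0.0038, 0.0292, np.float64(-2.5), np.float64(11.6), 0, -1]
```

>>> step_arm --pt "0.002 0.0004 0.0045 -0.4 1.6 0 -1" --pt "0.0043 0.0009 0.0089 -0.7 3.3 0 -1" --pt "0.0067 0.0014 0.0132 -1.1 5.0 0 -1" --pt "0.0092 0.002 0.0174 -1.4 6.6 0 -1" --pt "0.0119 0.0025 0.0214 -1.8 8.3 0 -1"

```text
t: 16.63
eef_pos: [0.5295, 0.0046, 0.0944]
tool_rot: [-0.3, -0.104, 0.948, -0.029]
contact_force: [-28.2, -0.9, 18.9]
gripper_width: 1.0
```

```bash
cat > go.py <<'E'
from arc5 import *
import sys
# usage: cmd xyz, tilt, list of (phi,tilt,extra)
def plan(cmd,t,L):
    state()
    for ph,tt,ex in L:
        c,_=c5(ph,ex,tt); d=c-np.array(cmd); print(ph,tt,[round(float(v),4) for v in d]+[round(float((tt-t)*yh[0]),1),round(float((tt-t)*yh[1]),1),0,-1])
E
python3 - <<'E'
from go import *
cmd=np.array([.5307,.0046,.0704])+[.0119,.0025,.0214]; t=25.2+8.5
print(cmd)
plan(cmd,t,[(44,34,.002),(46,34,.002),(48,34.5,.002),(50,35,.002),(52,35,.002),(54,35,.002)])
E
```

```text
[0.5426 0.0071 0.0918]
t 16.63 phi 39.0 deep mm 0.8 tilt 35.1 N 33.4 T 2.8 pos [0.5295 0.0046 0.0944] q6 1.42
44 34 [0.0029, 0.0007, 0.0035, -0.1, 0.3, 0, -1]
46 34 [0.0059, 0.0013, 0.0068, -0.1, 0.3, 0, -1]
48 34.5 [0.009, 0.002, 0.0102, -0.2, 0.8, 0, -1]
50 35 [0.0123, 0.0027, 0.0134, -0.3, 1.3, 0, -1]
52 35 [0.0157, 0.0034, 0.0163, -0.3, 1.3, 0, -1]
54 35 [0.0192, 0.0041, 0.0191, -0.3, 1.3, 0, -1]
```

>>> step_arm --pt "0.0029 0.0006 0.0035 -0.1 0.3 0 -1" --pt "0.0059 0.0013 0.0068 -0.1 0.3 0 -1" --pt "0.009 0.002 0.0102 -0.2 0.8 0 -1" --pt "0.0123 0.0027 0.0134 -0.3 1.3 0 -1"

```text
t: 16.97
eef_pos: [0.542, 0.0072, 0.1091]
tool_rot: [-0.311, -0.103, 0.944, -0.03]
contact_force: [-29.4, -2.2, 27.6]
gripper_width: 0.999
```

```bash
python3 - <<'E'
from go import *
cmd=np.array([.5426,.0071,.0918])+[.0123,.0027,.0134]
print(cmd)
plan(cmd,35,[(52,35,.002),(54,35,.002),(56,35,.002),(58,35,.002)])
E
```

```text
[0.5549 0.0098 0.1052]
t 16.97 phi 46.8 deep mm 1.0 tilt 36.4 N 40.1 T 2.4 pos [0.542  0.0072 0.1091] q6 1.49
52 35 [0.0034, 0.0007, 0.0029, -0.0, 0.0, 0, -1]
54 35 [0.0069, 0.0014, 0.0057, -0.0, 0.0, 0, -1]
56 35 [0.0104, 0.0022, 0.0084, -0.0, 0.0, 0, -1]
58 35 [0.0141, 0.003, 0.0109, -0.0, 0.0, 0, -1]
```

>>> step_arm --pt "0.0032 0.0007 0.0031 0 0 0 -1" --pt "0.0064 0.0013 0.0062 0 0 0 -1" --pt "0.0098 0.0021 0.0092 0 0 0 -1" --pt "0.0134 0.0028 0.0119 0 0 0 -1"

```text
t: 17.3
eef_pos: [0.5594, 0.0107, 0.121]
tool_rot: [-0.306, -0.104, 0.946, -0.03]
contact_force: [-19.5, -0.9, 22.0]
gripper_width: 1.001
```

```bash
python3 - <<'E'
from go import *
cmd=np.array([.5549,.0098,.1052])+[.0134,.0028,.0119]
print(cmd)
plan(cmd,35,[(58,35,.001),(60,35,.0005),(62,35,.0005),(64,35,.0),(66,35,0),(68,35,0)])
E
```

```text
[0.5683 0.0126 0.1171]
t 17.3 phi 55.6 deep mm 3.1 tilt 35.9 N 29.0 T 3.4 pos [0.5594 0.0107 0.121 ] q6 1.52
58 35 [0.0002, 0.0001, -0.0002, -0.0, 0.0, 0, -1]
60 35 [0.0038, 0.0009, 0.0026, -0.0, 0.0, 0, -1]
62 35 [0.0077, 0.0017, 0.0049, -0.0, 0.0, 0, -1]
64 35 [0.0115, 0.0025, 0.0074, -0.0, 0.0, 0, -1]
66 35 [0.0156, 0.0034, 0.0094, -0.0, 0.0, 0, -1]
68 35 [0.0197, 0.0043, 0.0112, -0.0, 0.0, 0, -1]
```

>>> step_arm --pt "0.0028 0.0006 0.0008 0 0 0 -1" --pt "0.0058 0.0012 0.0025 0 0 0 -1"

```text
t: 17.47
eef_pos: [0.565, 0.0119, 0.1244]
tool_rot: [-0.307, -0.104, 0.946, -0.03]
contact_force: [-19.9, -0.3, 28.8]
gripper_width: 1.0
```

```bash
python3 - <<'E'
from go import *
cmd=np.array([.5683,.0126,.1171])+[.0058,.0012,.0025]
print(cmd)
plan(cmd,35,[(60,35,.003),(62,35,.003),(64,35,.003),(66,35,.003),(68,35,.003)])
crop("scene",(200,130,380,290),"c22.png",3.7)
E
```

```text
[0.5741 0.0138 0.1196]
t 17.47 phi 58.3 deep mm 3.5 tilt 35.9 N 34.8 T 1.4 pos [0.565  0.0119 0.1244] q6 1.53
60 35 [-0.0008, -0.0001, -0.002, -0.0, 0.0, 0, -1]
62 35 [0.003, 0.0007, 0.0002, -0.0, 0.0, 0, -1]
64 35 [0.007, 0.0016, 0.0022, -0.0, 0.0, 0, -1]
66 35 [0.011, 0.0024, 0.0041, -0.0, 0.0, 0, -1]
68 35 [0.015, 0.0033, 0.0059, -0.0, 0.0, 0, -1]
c22.png scale 3.7
```

View pics/c22.png

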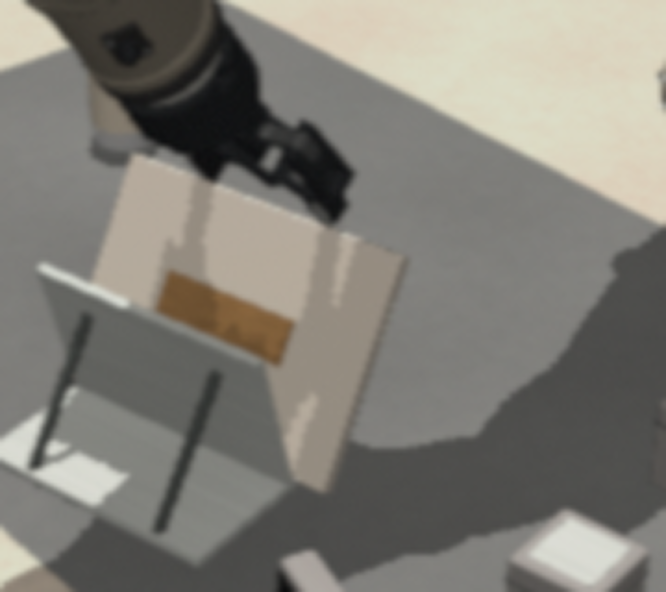

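The board is at about 58° and holding (head corners at (135,155) and (405,258) in the crop), with a 35 N press. I'll continue.

>>> step_arm --pt "0.0026 0.0005 0.0013 0 0 0 -1" --pt "0.0064 0.0014 0.0033 0 0 0 -1" --pt "0.0105 0.0022 0.0052 0 0 0 -1"

```text
t: 17.77
eef_pos: [0.5764, 0.0143, 0.1304]
tool_rot: [-0.306, -0.104, 0.946, -0.03]
contact_force: [-18.1, 0.6, 32.4]
gripper_width: 1.0
```

```bash
python3 - <<'E'
from go import *
cmd=np.array([.5741,.0138,.1196])+[.0105,.0022,.0052]
print(cmd)
plan(cmd,35,[(66,35,.002),(68,35,.002),(70,35,.002),(72,35,.002),(74,35,.002)])
E
```

```text
[0.5846 0.016  0.1248]
t 17.77 phi 63.7 deep mm 3.9 tilt 35.8 N 36.8 T 1.5 pos [0.5764 0.0143 0.1304] q6 1.56
66 35 [0.0001, 0.0002, -0.0001, -0.0, 0.0, 0, -1]
68 35 [0.0042, 0.001, 0.0016, -0.0, 0.0, 0, -1]
70 35 [0.0083, 0.0019, 0.0032, -0.0, 0.0, 0, -1]
72 35 [0.0126, 0.0028, 0.0047, -0.0, 0.0, 0, -1]
74 35 [0.0169, 0.0038, 0.006, -0.0, 0.0, 0, -1]
```

>>> step_arm --pt "0.0042 0.0009 0.0016 0 0 0 -1" --pt "0.0083 0.0018 0.0032 0 0 0 -1" --pt "0.0126 0.0027 0.0046 0 0 0 -1"

```text
t: 18.02
eef_pos: [0.5906, 0.0173, 0.1361]
tool_rot: [-0.304, -0.104, 0.947, -0.03]
contact_force: [-14.9, 1.6, 36.6]
gripper_width: 1.001
```

```bash
python3 - <<'E'
from go import *
cmd=np.array([.5846,.016,.1248])+[.0126,.0027,.0046]
print(cmd)
plan(cmd,35,[(72,35,.002),(74,35,.002),(76,34,.002),(78,33,.002),(80,32,.002),(82,31,.002)])
E
```

```text
[0.5972 0.0187 0.1294]
t 18.02 phi 70.2 deep mm 4.3 tilt 35.6 N 39.2 T 1.0 pos [0.5906 0.0173 0.1361] q6 1.58
72 35 [-0.0, 0.0001, 0.0001, -0.0, 0.0, 0, -1]
74 35 [0.0043, 0.0011, 0.0014, -0.0, 0.0, 0, -1]
76 34 [0.0087, 0.002, 0.0022, 0.2, -1.0, 0, -1]
78 33 [0.0131, 0.003, 0.0028, 0.4, -2.0, 0, -1]
80 32 [0.0176, 0.0039, 0.0033, 0.6, -2.9, 0, -1]
82 31 [0.0222, 0.0049, 0.0036, 0.8, -3.9, 0, -1]
```

>>> step_arm --pt "0.0042 0.0009 0.0017 0 0 0 -1" --pt "0.0086 0.0019 0.003 0.1 -0.5 0 -1" --pt "0.013 0.0029 0.004 0.2 -1 0 -1"

```text
t: 18.27
eef_pos: [0.6057, 0.0205, 0.14]
tool_rot: [-0.293, -0.104, 0.95, -0.029]
contact_force: [-9.3, 1.7, 32.7]
gripper_width: 0.995
```

```bash
python3 - <<'E'
from go import *
cmd=np.array([.5972,.0187,.1294])+[.013,.0029,.004]
print(cmd)
plan(cmd,34,[(78,34,.002),(80,34,.002),(82,34,.002),(84,34,.002),(86,34,.002),(88,34,.002)])
E
```

```text
[0.6102 0.0216 0.1334]
t 18.27 phi 76.8 deep mm 4.3 tilt 34.2 N 33.9 T 1.0 pos [0.6057 0.0205 0.14  ] q6 1.59
78 34 [0.0001, 0.0, -0.0009, -0.0, 0.0, 0, -1]
80 34 [0.0045, 0.001, -0.0001, -0.0, 0.0, 0, -1]
82 34 [0.009, 0.002, 0.0006, -0.0, 0.0, 0, -1]
84 34 [0.0135, 0.0029, 0.001, -0.0, 0.0, 0, -1]
86 34 [0.0181, 0.0039, 0.0013, -0.0, 0.0, 0, -1]
88 34 [0.0226, 0.0049, 0.0014, -0.0, 0.0, 0, -1]
```

>>> step_arm --pt "0.0044 0.0009 0.0009 0 0 0 -1" --pt "0.0089 0.0019 0.0017 0 0 0 -1" --pt "0.0134 0.0029 0.0023 0 0 0 -1"

```text
t: 18.52
eef_pos: [0.6207, 0.0238, 0.1423]
tool_rot: [-0.291, -0.105, 0.951, -0.029]
contact_force: [-5.3, 2.1, 29.6]
gripper_width: 1.0
```

```bash
python3 - <<'E'
from go import *
cmd=np.array([.6102,.0216,.1334])+[.0134,.0029,.0023]
print(cmd)
plan(cmd,34,[(84,34,.001),(86,34,.001),(88,34,.001),(90,34,.001),(92,34,.001),(94,34,.001),(96,34,.001),(98,34,.001),(100,34,.001),(103,34,.001)])
crop("scene",(200,130,380,290),"c23.png",3.7)
E
```

```text
[0.6236 0.0245 0.1357]
t 18.52 phi 83.1 deep mm 4.3 tilt 34.0 N 29.9 T 1.1 pos [0.6207 0.0238 0.1423] q6 1.61
84 34 [0.0, 0.0, -0.0003, -0.0, 0.0, 0, -1]
86 34 [0.0046, 0.001, 0.0, -0.0, 0.0, 0, -1]
88 34 [0.0092, 0.002, 0.0001, -0.0, 0.0, 0, -1]
90 34 [0.0138, 0.003, 0.0001, -0.0, 0.0, 0, -1]
92 34 [0.0184, 0.004, 0.0003, -0.0, 0.0, 0, -1]
94 34 [0.023, 0.0049, 0.0004, -0.0, 0.0, 0, -1]
96 34 [0.0277, 0.0059, 0.0002, -0.0, 0.0, 0, -1]
98 34 [0.0323, 0.0069, -0.0001, -0.0, 0.0, 0, -1]
100 34 [0.0369, 0.0079, -0.0005, -0.0, 0.0, 0, -1]
103 34 [0.0438, 0.0094, -0.0015, -0.0, 0.0, 0, -1]
c23.png scale 3.7
```

View pics/c23.png

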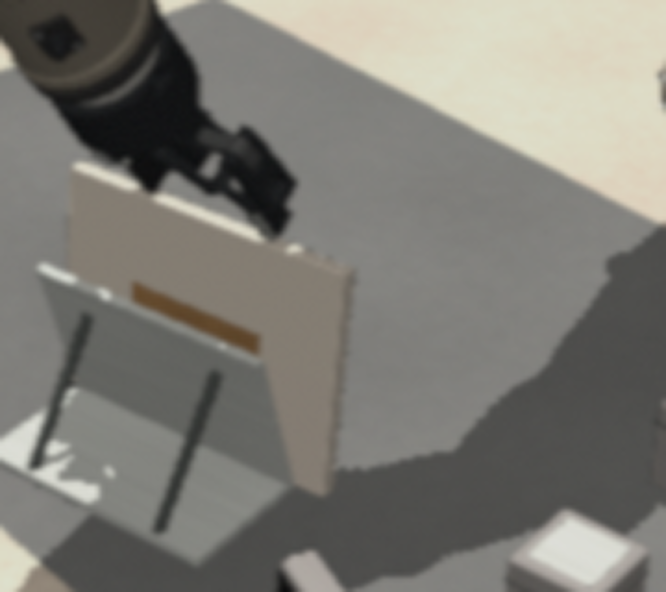

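The board is nearly upright now. I'll ease the press and carry it past vertical.

>>> step_arm --pt "0.0046 0.001 0.0004 0 0 0 -1" --pt "0.0092 0.002 0.0007 0 0 0 -1" --pt "0.0138 0.003 0.0008 0 0 0 -1"

```text
t: 18.82
eef_pos: [0.6357, 0.0271, 0.143]
tool_rot: [-0.289, -0.105, 0.951, -0.029]
contact_force: [-2.1, 3.6, 28.4]
gripper_width: 1.002
```

```bash
python3 - <<'E'
from go import *
state()
E
```

```text
t 18.82 phi 89.3 deep mm 4.2 tilt 33.8 N 28.4 T 0.9 pos [0.6357 0.0271 0.143 ] q6 1.63
```

>>> step_arm --pt "0.0046 0.001 0.0005 0 0 0 -1" --pt "0.0092 0.002 0.0009 0 0 0 -1" --pt "0.0138 0.003 0.001 0 0 0 -1" --pt "0.0184 0.004 0.001 0 0 0 -1"

```text
t: 19.15
eef_pos: [0.6546, 0.0313, 0.143]
tool_rot: [-0.288, -0.105, 0.951, -0.029]
contact_force: [0.5, 2.2, 20.5]
gripper_width: 1.001
```

```bash
python3 - <<'E'
from go import *
state()
crop("scene",(200,130,380,290),"c24.png",3.7)
E
```

```text
t 19.15 phi 97.0 deep mm 4.2 tilt 33.7 N 20.4 T 1.6 pos [0.6546 0.0313 0.143 ] q6 1.66
c24.png scale 3.7
```

View pics/c24.png

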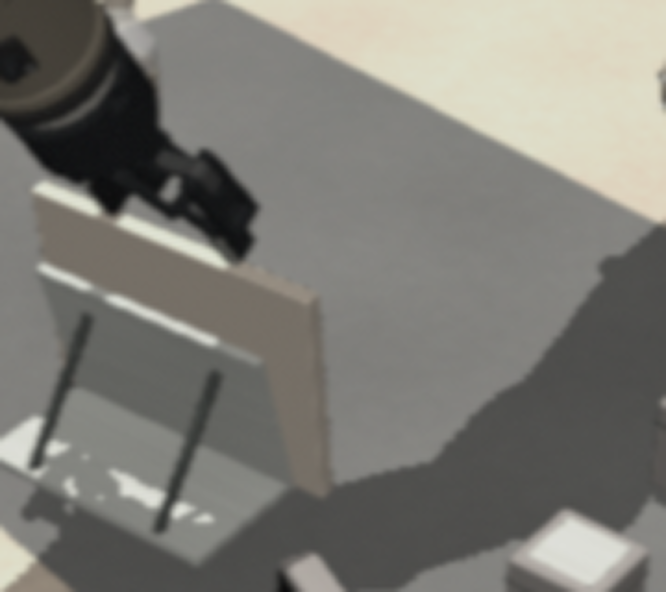

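>>> step_arm --pt "0.0046 0.001 0.0002 0 0 0 -1" --pt "0.0092 0.002 0 0 0 0 -1" --pt "0.0138 0.003 -0.0004 0 0 0 -1" --pt "0.0175 0.0038 -0.001 0 0 0 -1"

```text
t: 19.53
eef_pos: [0.6725, 0.0352, 0.1409]
tool_rot: [-0.288, -0.105, 0.951, -0.029]
contact_force: [3.0, 3.1, 18.0]
gripper_width: 1.001
```

```bash
python3 - <<'E'
from go import *
state()
crop("scene",(200,130,380,290),"c25.png",3.7)
E
```

```text
t 19.53 phi 104.4 deep mm 3.8 tilt 33.6 N 18.3 T 1.0 pos [0.6725 0.0352 0.1409] q6 1.69
c25.png scale 3.7
```

View pics/c25.png

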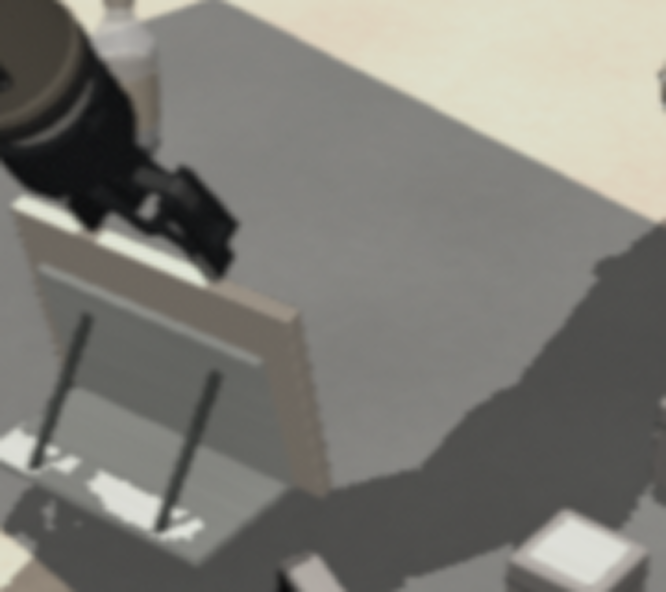

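The board leans on the backrest. I'll lift off straight up, then pitch back to vertical well clear of it.

>>> step_arm --pt "0 0 0.004 0 0 0 -1" --pt "0 0 0.015 0 0 0 -1" --pt "0 0 0.04 0 0 0 -1" --pt "-0.01 0.01 0.075 1.4 -6.5 0 -1" --pt "-0.03 0.03 0.09 2.8 -13 0 -1" --pt "-0.05 0.06 0.09 4.2 -19.6 0 -1" --pt "-0.07 0.09 0.09 5.6 -26 0 -1" --pt "-0.08 0.12 0.09 7.1 -33.3 0 -1" --pt "-0.08 0.15 0.09 7.1 -33.3 0 -1"

```text
t: 20.33
eef_pos: [0.5812, 0.183, 0.2252]
tool_rot: [-0.0, -0.11, 0.994, 0.0]
contact_force: [-0.1, -1.0, -1.1]
gripper_width: 1.0
```

```bash
python3 - <<'E'
from go import *
state()
crop("scene",(170,110,430,330),"c26.png",3)
crop("top",(90,100,350,300),"c27.png",3)
E
```

```text
t 20.33 phi 82.9 deep mm -88.4 tilt 0.0 N -1.1 T 0.4 pos [0.5812 0.183  0.2252] q6 1.04
c26.png scale 2.727272727272727
c27.png scale 3
```

View pics/c26.png

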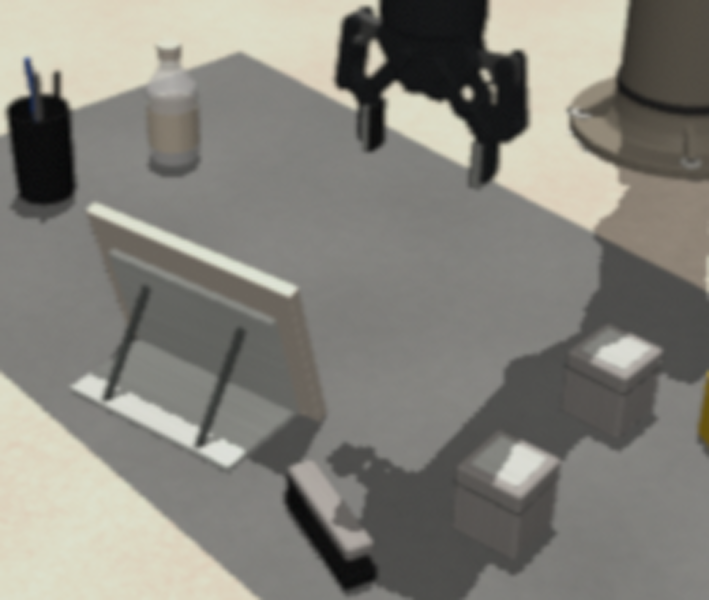

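View pics/c27.png

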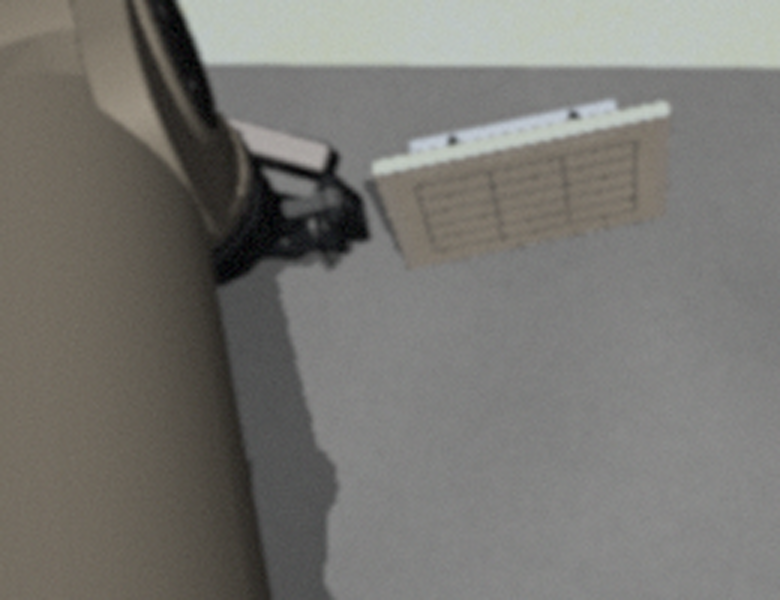

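```bash
python3 - <<'E'
from st import *
P=lambda p:(90+p[0]/3,100+p[1]/3)
S=lambda p:(170+p[0]/2.7273,110+p[1]/2.7273)
for p in ((408,268),(662,216)): w=onz(P(p),"top",.003); print("foot C",w.round(4),sf(w))
tl=tri(P((373,172)),"top",S((298,291)),"scene"); tr=tri(P((668,106)),"top",S((90,206)),"scene")
print("head",tl[0].round(4),tl[1],sf(tl[0]),tr[0].round(4),tr[1],sf(tr[0]))
print("model head corner C-side: x",-.0116+.15*np.sin(np.radians(15)),"z",.003+.145)
w=onz(S((322,415)),"scene",.0);print("foot left D scene",w.round(4),sf(w))
E
```

```text
foot C [0.6305 0.1326 0.003 ] [-0.0116  0.1047]
foot C [ 0.6742 -0.0703  0.003 ] [-0.0113 -0.1029]
head [0.6679 0.1415 0.1444] 0.002468725177612219 [0.0269 0.1055] [ 0.7165 -0.0625  0.1449] 0.0018619108248769114 [ 0.0316 -0.1041]
model head corner C-side: x 0.02722285676537811 z 0.148
foot left D scene [0.631  0.1299 0.    ] [-0.0116  0.1019]
```

The board is up: foot corners measured at x = -11.6 and -11.3 mm (model -11.6 mm), y = +105 and -103 mm, so it is square and about 1 mm off centre. Next come the tins.

```bash
python3 - <<'E'
from st import *
T=lambda L:[np.array(p)/3+[85,130] for p in L]
S3=lambda L:[np.array(p)/3.6+[260,210] for p in L]
for nm,t,s in (("P",[(132,154),(206,142),(213,212),(138,222)],[(279,258),(362,302),(415,250),(338,210)]),("Q",[(173,374),(248,366),(250,440),(177,445)],[(426,103),(495,145),(551,103),(480,68)]),("Y",[(58,422),(20,485),(84,518),(118,452)],[(612,130),(660,187),(740,170),(690,117)])):
    A=np.array([onz(p,"top",.062) for p in T(t)]);B=np.array([onz(p,"scene",.062) for p in S3(s)])
    print(nm,"top",A.mean(0).round(4),"scene",B.mean(0).round(4)); print(A[:,:2].round(3).tolist())
c=np.array([onz(p,"top",.042) for p in T([(220,28),(345,60),(338,88),(218,48)])]);print("stapler",c[:,:2].round(3).tolist())
E
```

```text
P top [0.614  0.3128 0.062 ] scene [0.6179 0.3189 0.062 ]
[[0.635, 0.344], [0.645, 0.289], [0.592, 0.281], [0.584, 0.337]]
Q top [0.4481 0.2748 0.062 ] scene [0.4519 0.2791 0.062 ]
[[0.471, 0.304], [0.477, 0.25], [0.424, 0.246], [0.42, 0.299]]
Y top [0.4024 0.3751 0.062 ] scene [0.4044 0.3797 0.062 ]
[[0.436, 0.386], [0.391, 0.41], [0.368, 0.363], [0.415, 0.341]]
stapler [[0.741, 0.289], [0.716, 0.191], [0.693, 0.195], [0.725, 0.29]]
```

>>> step_arm --pt "0.015 0.05 0 0 0 -4.2 -1" --pt "0.028 0.09 -0.01 0 0 -4.2 -1" --pt "0.035 0.132 -0.03 0 0 -4.2 -1" --pt "0.035 0.132 -0.07 0 0 -4.2 -1" --pt "0.035 0.132 -0.11 0 0 -4.2 -1" --pt "0.035 0.132 -0.13 0 0 -4.2 -1" --pt "0.035 0.132 -0.13 0 0 -4.2 -1"

```text
t: 21.02
eef_pos: [0.6216, 0.3147, 0.0897]
tool_rot: [-0.004, -0.074, 0.997, -0.003]
contact_force: [-0.8, -0.6, -0.8]
gripper_width: 0.996
```

```bash
python3 - <<'E'
from st import *
crop("scene",(300,150,480,330),"c28.png",3.3)
crop("top",(90,140,270,320),"c29.png",3.3)
E
```

```text
c28.png scale 3.3
c29.png scale 3.3
```

View pics/c28.png

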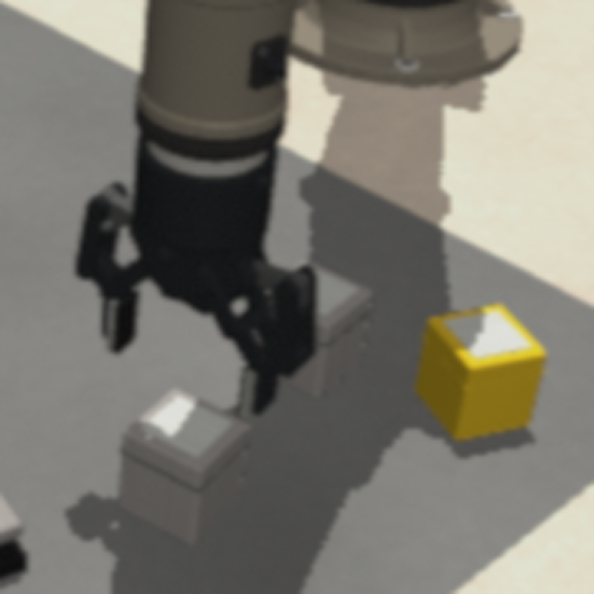

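```bash
python3 - <<'E'
from st import *
o=bot.get_obs();print(o["eef_pos"],o["t"])
E
```

```text
[0.62575746 0.31575049 0.0965131 ] 21.1167
```

>>> step_arm --pt "-0.0098 -0.001 0 0 0 0 -1" --pt "-0.0098 -0.001 -0.035 0 0 0 -1" --pt "-0.0098 -0.001 -0.065 0 0 0 -1" --pt "-0.0098 -0.001 -0.0745 0 0 0 -1" --pt "-0.0098 -0.001 -0.0745 0 0 0 1" --pt "-0.0098 -0.001 -0.0745 0 0 0 1" --pt "-0.0098 -0.001 -0.0745 0 0 0 1" --pt "-0.0098 -0.001 -0.0745 0 0 0 1" --pt "-0.0098 -0.001 -0.0745 0 0 0 1" --force 45

```text
t: 21.87
eef_pos: [0.6175, 0.3164, 0.0251]
tool_rot: [0.003, -0.074, 0.997, 0.001]
contact_force: [-0.4, -0.2, 8.0]
gripper_width: 0.65
```

>>> step_arm --pt "0 0 0.01 0 0 0 1" --pt "0 0 0.03 0 0 0 1" --pt "0 0 0.05 0 0 0 1" --pt "0 0 0.05 0 0 0 1" --pt "0 0 0.05 0 0 0 1" --pt "0 0 0.05 0 0 0 1"

```text
t: 22.37
eef_pos: [0.615, 0.3155, 0.0719]
tool_rot: [0.001, -0.074, 0.997, -0.0]
contact_force: [0.1, -0.5, -2.3]
gripper_width: 0.647
```

```bash
python3 - <<'E'
from st import *
o=bot.get_obs();print(o["eef_pos"],o["contact_force"],o["gripper_width"])
crop("scene",(300,150,480,330),"c30.png",3.3)
for i in range(3):
    bot.read_camera("top"); o=bot.get_obs();print(o["eef_pos"],o["contact_force"],o["gripper_width"])
E
```

```text
[0.6150203  0.31551984 0.07194335] [ 0.0501063  -0.48983198 -2.296341  ] 0.6474852791122236
c30.png scale 3.3
[0.61455579 0.31526909 0.07094867] [ 0.75717795 -0.01435353 -1.00524595] 0.6509081856293024
[0.61459298 0.31522963 0.07084258] [-0.96681317  0.06216316 -0.88950097] 0.650854186880833
[0.61469276 0.31527162 0.07086074] [-0.54569989  0.14150227 -1.80771132] 0.6505339854349015
```

View pics/c30.png

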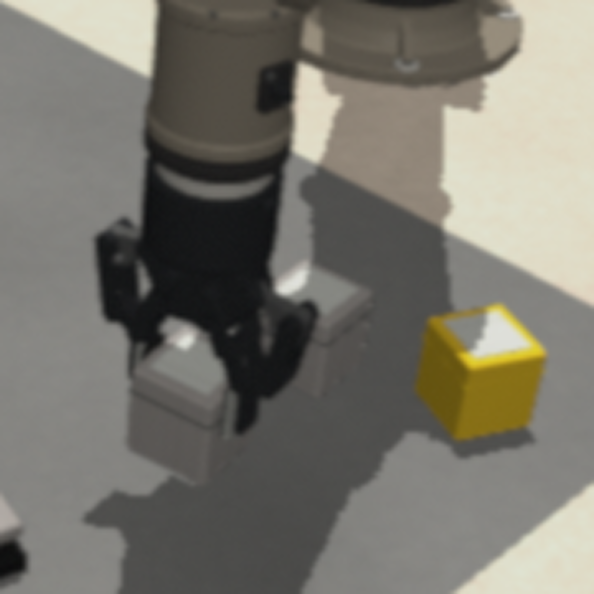

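Tin P (far) is lifted clear of the desk and weighs about -1.5 N, roughly 0.15 kg, so it's light. I'll set it down where it stood.

>>> step_arm --pt "0 0 -0.025 0 0 0 1" --pt "0 0 -0.042 0 0 0 1" --pt "0 0 -0.0475 0 0 0 1" --pt "0 0 -0.049 0 0 0 1" --pt "0 0 -0.0495 0 0 0 1" --pt "0 0 -0.0495 0 0 0 -1" --pt "0 0 -0.0495 0 0 0 -1" --pt "0 0 -0.0495 0 0 0 -1" --pt "0 0 -0.0495 0 0 0 -1" --pt "0 0 -0.02 0 0 0 -1"

```text
t: 23.4
eef_pos: [0.6114, 0.3137, 0.0462]
tool_rot: [-0.004, -0.074, 0.997, -0.002]
contact_force: [-0.5, 0.2, -0.0]
gripper_width: 1.001
```

>>> step_arm --pt "0 0 0.04 0 0 0 -1" --pt "0 0 0.08 0 0 0 -1" --pt "-0.04 -0.01 0.09 0 0 -2 -1" --pt "-0.08 -0.02 0.09 0 0 -4 -1" --pt "-0.12 -0.03 0.09 0 0 -4 -1" --pt "-0.15 -0.037 0.09 0 0 -4 -1" --pt "-0.165 -0.038 0.09 0 0 -4 -1" --pt "-0.165 -0.038 0.09 0 0 -4 -1" --pt "-0.165 -0.038 0.06 0 0 -4 -1" --pt "-0.165 -0.038 0.06 0 0 -4 -1"

```text
t: 24.23
eef_pos: [0.4492, 0.2767, 0.1091]
tool_rot: [-0.001, -0.039, 0.999, -0.001]
contact_force: [-0.9, -0.1, -0.3]
gripper_width: 1.001
```

```bash
python3 - <<'E'
from st import *
o=bot.get_obs();print(o["t"],o["eef_pos"],o["contact_force"],o["gripper_width"])
crop("scene",(300,150,480,330),"c31.png",3.3)
crop("top",(90,140,270,320),"c32.png",3.3)
E
```

```text
24.2333 [0.44919648 0.27672722 0.10914954] [-0.89248802 -0.05621053 -0.27029695] 1.0008943856569086
c31.png scale 3.3
c32.png scale 3.3
```

View pics/c31.png

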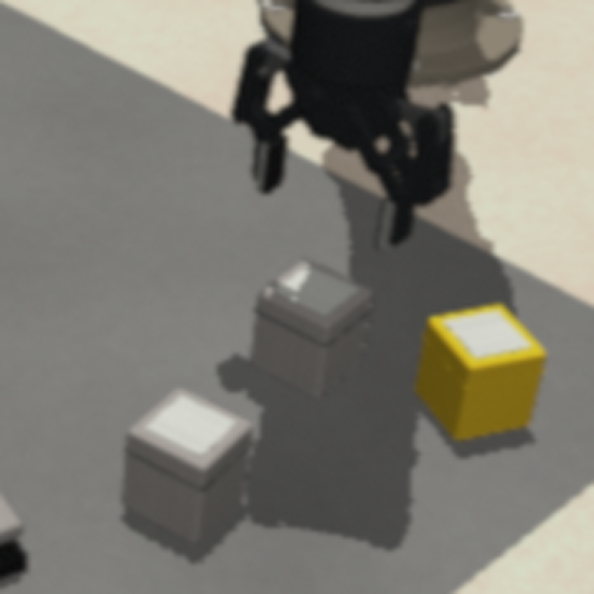

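View pics/c32.png

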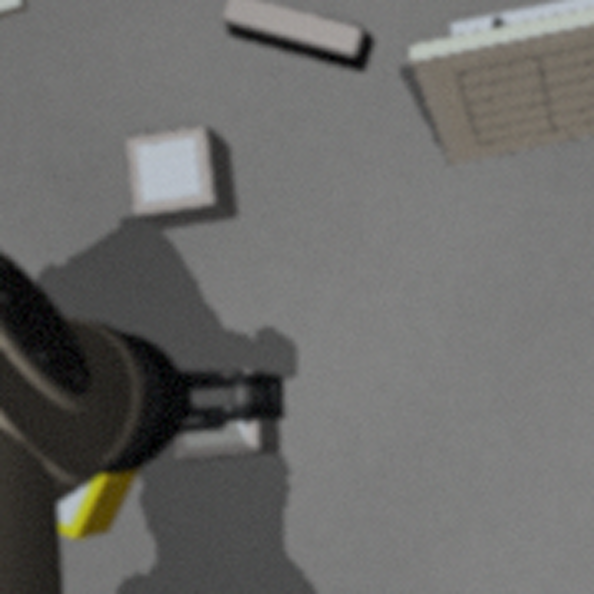

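Tin P stands where it was, at (186,465) in the crop, and the gripper is over Q. I'll narrow the jaws a little to keep clear of the yellow tin, then go down.

>>> step_arm --pt "0 0 -0.01 0 0 0 -0.75" --pt "0.0005 0 -0.04 0 0 0 -0.75" --pt "0.0005 0 -0.07 0 0 0 -0.75" --pt "0.0005 0 -0.086 0 0 0 -0.75" --pt "0.0005 0 -0.087 0 0 0 -0.75" --pt "0.0005 0 -0.087 0 0 0 1" --pt "0.0005 0 -0.087 0 0 0 1" --pt "0.0005 0 -0.087 0 0 0 1" --pt "0.0005 0 -0.087 0 0 0 1" --pt "0.0005 0 -0.087 0 0 0 1"

```text
t: 25.17
eef_pos: [0.4516, 0.2779, 0.026]
tool_rot: [0.002, -0.039, 0.999, 0.0]
contact_force: [-0.0, 0.9, 1.0]
gripper_width: 0.651
```

>>> step_arm --pt "0 0 0.01 0 0 0 1" --pt "0 0 0.03 0 0 0 1" --pt "0 0 0.05 0 0 0 1" --pt "0 0 0.05 0 0 0 1" --pt "0 0 0.05 0 0 0 1" --pt "0 0 0.05 0 0 0 1"

```text
t: 25.67
eef_pos: [0.4503, 0.2774, 0.0745]
tool_rot: [0.0, -0.039, 0.999, -0.0]
contact_force: [-0.4, -0.7, -6.4]
gripper_width: 0.651
```

```bash
python3 - <<'E'
from st import *
o=bot.get_obs();print(o["eef_pos"],o["contact_force"],o["gripper_width"])
crop("scene",(300,150,480,330),"c33.png",3.3)
for i in range(3):
    bot.read_camera("top"); o=bot.get_obs();print(o["eef_pos"],o["contact_force"],o["gripper_width"])
E
```

```text
[0.45027504 0.27742831 0.07450763] [-0.36813848 -0.67310645 -6.3521308 ] 0.6509630385379127
c33.png scale 3.3
[0.44997109 0.27706257 0.07388816] [ 0.87984721 -0.14242549 -6.08423111] 0.650195837316207
[0.45008874 0.27709311 0.07390841] [ 0.15740545  0.39637309 -5.51321419] 0.6484939121433029
[0.45023321 0.27715704 0.07396808] [-0.0590851   0.22464869 -7.18999832] 0.6514482592372057
```

View pics/c33.png

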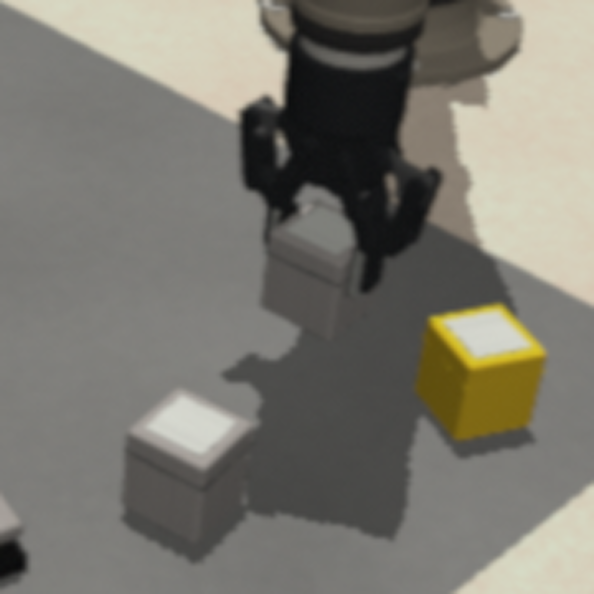

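Tin Q (near) weighs about 6.2 N, roughly 0.6 kg, so it's the heavier one. I'll set it down to end the weighing, then take it again.

>>> step_arm --pt "0 0 -0.025 0 0 0 1" --pt "0 0 -0.042 0 0 0 1" --pt "0 0 -0.048 0 0 0 1" --pt "0 0 -0.0495 0 0 0 1" --pt "0 0 -0.0498 0 0 0 1" --pt "0 0 -0.0498 0 0 0 -0.7" --pt "0 0 -0.0498 0 0 0 -0.7" --pt "0 0 -0.0498 0 0 0 -0.7" --pt "0 0 -0.0498 0 0 0 1" --pt "0 0 -0.0498 0 0 0 1" --force 60

```text
t: 26.7
eef_pos: [0.4515, 0.2777, 0.0256]
tool_rot: [0.001, -0.039, 0.999, 0.0]
contact_force: [-0.5, -0.1, 0.9]
gripper_width: 0.648
```

>>> step_arm --pt "0 0 0 0 0 0 1" --pt "0 0 0 0 0 0 1" --pt "0 0 0 0 0 0 1"

```text
t: 26.95
eef_pos: [0.4515, 0.2777, 0.0256]
tool_rot: [0.001, -0.039, 0.999, 0.0]
contact_force: [-1.2, -1.0, 5.9]
gripper_width: 0.646
```

>>> step_arm --pt "0 0 0.02 0 0 0 1" --pt "0 0 0.05 0 0 0 1" --pt "0 -0.03 0.06 0 0 2 1" --pt "0.02 -0.06 0.06 0 0 4 1" --pt "0.035 -0.095 0.06 0 0 6 1" --pt "0.05 -0.13 0.06 0 0 7.6 1" --pt "0.065 -0.165 0.06 0 0 7.6 1" --pt "0.08 -0.2 0.06 0 0 7.6 1" --pt "0.1 -0.23 0.06 0 0 7.6 1" --pt "0.115 -0.255 0.06 0 0 7.6 1"

```text
t: 27.78
eef_pos: [0.566, 0.0192, 0.0843]
tool_rot: [0.0, -0.104, 0.995, -0.001]
contact_force: [1.0, -0.3, -5.8]
gripper_width: 0.645
```

>>> step_arm --pt "0.01 -0.006 -0.01 0 0 0 1" --pt "0.014 -0.008 -0.03 0 0 0 1" --pt "0.014 -0.008 -0.045 0 0 0 1" --pt "0.014 -0.008 -0.045 0 0 0 1" --pt "0.014 -0.008 -0.045 0 0 0 1"

```text
t: 28.2
eef_pos: [0.5781, 0.0146, 0.0387]
tool_rot: [-0.001, -0.105, 0.994, -0.0]
contact_force: [-0.7, -0.2, -5.8]
gripper_width: 0.644
```

```bash
python3 - <<'E'
from st import *
o=bot.get_obs();print(o["t"],o["eef_pos"],sf(o["eef_pos"]),np.round(o["contact_force"],1),np.round(o["tool_rot"],3))
crop("scene",(190,130,370,290),"c34.png",3.7)
crop("top",(190,120,330,240),"c35.png",5)
E
```

```text
28.2 [0.57806908 0.01456033 0.0386815 ] [-0.0875  0.0002] [-0.7 -0.2 -5.8] [-0.001 -0.105  0.994 -0.   ]
c34.png scale 3.7
c35.png scale 5
```

View pics/c34.png

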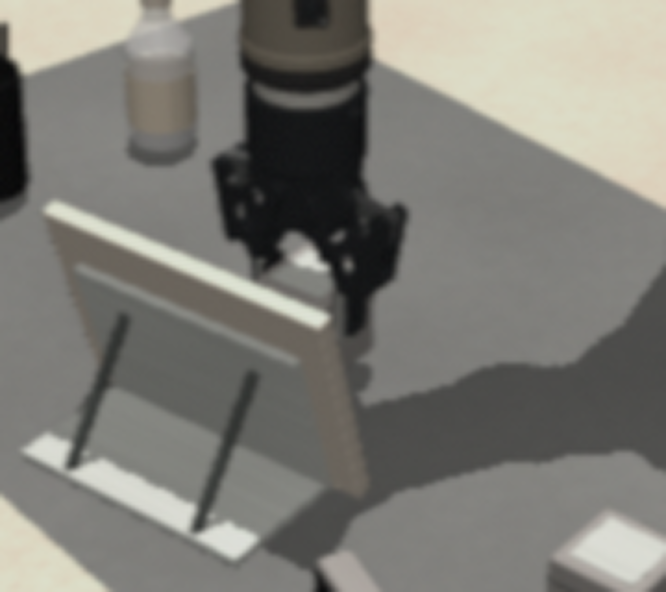

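View pics/c35.png

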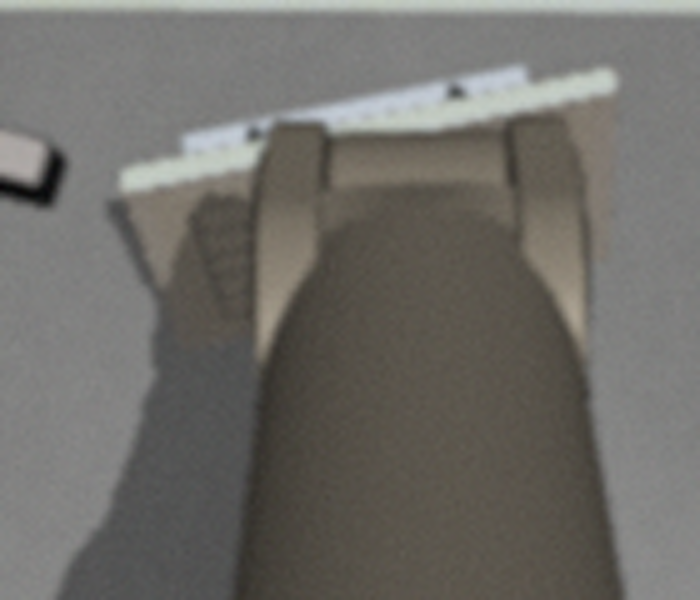

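>>> step_arm --pt "0.01 0.002 -0.006 0 0 0 1" --pt "0.02 0.0043 -0.011 0 0 0 1" --pt "0.03 0.0064 -0.0115 0 0 0 1" --pt "0.036 0.0077 -0.0115 0 0 0 1" --pt "0.038 0.0081 -0.0115 0 0 0 1" --pt "0.038 0.0081 -0.0115 0 0 0 1"

```text
t: 28.8
eef_pos: [0.6189, 0.0231, 0.0288]
tool_rot: [0.001, -0.105, 0.994, -0.0]
contact_force: [-0.5, 0.6, -6.4]
gripper_width: 0.648
```

```bash
python3 - <<'E'
from st import *
o=bot.get_obs();print(o["t"],o["eef_pos"],sf(o["eef_pos"]),np.round(o["contact_force"],1),np.round(o["tool_rot"],3))
E
```

```text
28.8 [0.61894673 0.02305273 0.02883449] [-0.0458 -0.0001] [-0.5  0.6 -6.4] [ 0.001 -0.105  0.994 -0.   ]
```

>>> step_arm --pt "0 0 -0.002 0 0 0 1" --pt "0 0 -0.003 0 0 0 1" --pt "0.0015 0.0003 -0.003 0 0 0 1" --pt "0.003 0.0006 -0.003 0 0 0 1" --pt "0.0045 0.001 -0.003 0 0 0 1"

```text
t: 29.22
eef_pos: [0.6223, 0.0235, 0.0257]
tool_rot: [0.001, -0.105, 0.994, -0.0]
contact_force: [-1.4, 0.3, -4.3]
gripper_width: 0.643
```

```bash
python3 - <<'E'
from st import *
o=bot.get_obs();print(o["t"],o["eef_pos"],sf(o["eef_pos"]),np.round(o["contact_force"],1),np.round(o["tool_rot"],3))
crop("scene",(190,130,370,290),"c36.png",3.7)
E
```

```text
29.2167 [0.62226804 0.02351721 0.02573197] [-0.0424 -0.0003] [-1.4  0.3 -4.3] [ 0.001 -0.105  0.994 -0.   ]
c36.png scale 3.7
```

View pics/c36.png

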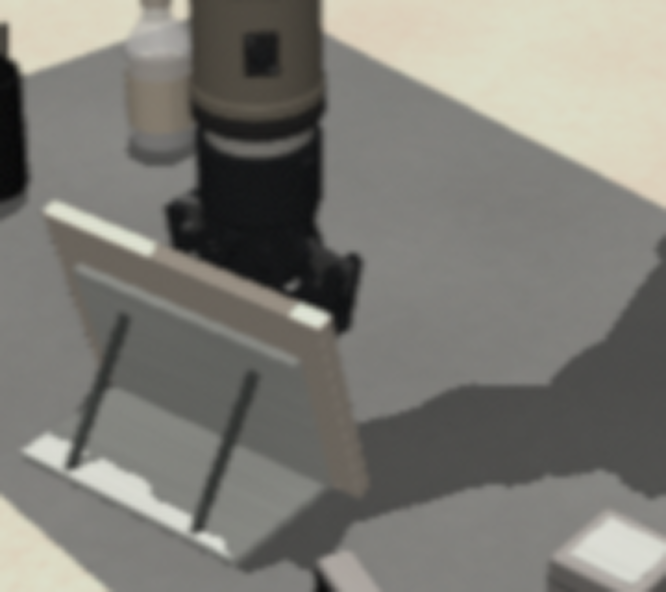

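>>> step_arm --pt "0.001 0.0002 -0.0005 0 0 0 1" --pt "0.002 0.0004 -0.0005 0 0 0 1" --pt "0.003 0.0006 -0.0005 0 0 0 1" --pt "0.003 0.0006 -0.0005 0 0 0 1"

```text
t: 29.6
eef_pos: [0.6247, 0.024, 0.0257]
tool_rot: [-0.0, -0.105, 0.994, -0.0]
contact_force: [-4.6, -0.5, 4.5]
gripper_width: 0.649
```

>>> step_arm --pt "0.001 0.0002 0.0004 0 0 0 1" --pt "0.002 0.0004 0.0004 0 0 0 1" --pt "0.002 0.0004 0.0004 0 0 0 1"

```text
t: 29.85
eef_pos: [0.6276, 0.0247, 0.0257]
tool_rot: [0.001, -0.105, 0.994, -0.0]
contact_force: [-2.4, 0.1, -1.1]
gripper_width: 0.645
```

>>> step_arm --pt "0.001 0.0002 0 0 0 0 1" --pt "0.002 0.0004 0 0 0 0 1" --pt "0.002 0.0004 0 0 0 0 1"

```text
t: 30.1
eef_pos: [0.6285, 0.0249, 0.0257]
tool_rot: [-0.0, -0.105, 0.994, -0.0]
contact_force: [-7.0, -0.5, 4.2]
gripper_width: 0.646
```

```bash
python3 - <<'E'
from st import *
o=bot.get_obs();print(o["t"],o["eef_pos"],sf(o["eef_pos"]),np.round(o["contact_force"],1),np.round(o["tool_rot"],3))
crop("scene",(190,130,370,290),"c37.png",3.7)
E
```

```text
30.1 [0.62847212 0.02485317 0.02572983] [-0.0361 -0.0003] [-7.  -0.5  4.2] [-0.    -0.105  0.994 -0.   ]
c37.png scale 3.7
```

>>> step_arm --pt "0.001 0.0002 0.0003 0 0 0 1" --pt "0.002 0.0004 0.0003 0 0 0 1" --pt "0.002 0.0004 0.0003 0 0 0 1"

```text
t: 30.4
eef_pos: [0.6287, 0.0249, 0.0258]
tool_rot: [-0.002, -0.105, 0.995, -0.0]
contact_force: [-11.0, -1.7, 9.1]
gripper_width: 0.647
```

```bash
python3 - <<'E'
from st import *
o=bot.get_obs();print(o["t"],o["eef_pos"],sf(o["eef_pos"]),np.round(o["contact_force"],1),np.round(o["tool_rot"],3))
crop("scene",(190,130,370,290),"c38.png",3.7)
E
```

```text
30.4 [0.62874665 0.02489489 0.02583845] [-0.0358 -0.0003] [-11.   -1.7   9.1] [-0.002 -0.105  0.995 -0.   ]
c38.png scale 3.7
```

View pics/c38.png

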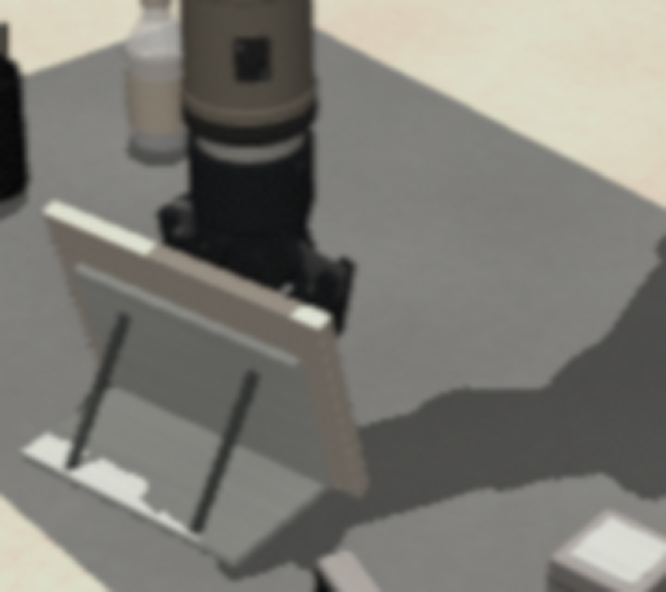

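The contact is firm: 11 N and no further motion. I'll ease the push off and open.

>>> step_arm --pt "-0.0015 -0.0003 -0.0003 0 0 0 1" --pt "-0.003 -0.0006 -0.0003 0 0 0 1" --pt "-0.003 -0.0006 -0.0003 0 0 0 1"

```text
t: 30.7
eef_pos: [0.6284, 0.0248, 0.0257]
tool_rot: [0.001, -0.105, 0.994, -0.0]
contact_force: [-4.3, -0.3, 0.4]
gripper_width: 0.644
```

>>> step_arm --pt "0 0 0 0 0 0 -1" --pt "0 0 0 0 0 0 -1" --pt "0 0 0 0 0 0 -1" --pt "0 0 0 0 0 0 -1" --pt "0 0 0 0 0 0 -1"

```text
t: 31.12
eef_pos: [0.629, 0.025, 0.0258]
tool_rot: [0.001, -0.105, 0.994, -0.0]
contact_force: [0.2, -0.1, -0.4]
gripper_width: 0.997
```

>>> step_arm --pt "-0.004 -0.001 0.008 0 0 0 -1" --pt "-0.006 -0.0013 0.03 0 0 0 -1" --pt "-0.008 -0.002 0.06 0 0 0 -1" --pt "-0.01 -0.002 0.1 0 0 0 -1" --pt "-0.02 0.01 0.14 0 0 0 -1" --pt "-0.03 0.04 0.17 0 0 0 -1" --pt "-0.05 0.08 0.18 0 0 0 -1" --pt "-0.08 0.12 0.18 0 0 0 -1" --pt "-0.1 0.16 0.18 0 0 0 -1" --pt "-0.11 0.2 0.18 0 0 0 -1"

```text
t: 31.95
eef_pos: [0.5218, 0.2094, 0.2069]
tool_rot: [0.001, -0.104, 0.995, 0.0]
contact_force: [-0.8, 0.4, 0.1]
gripper_width: 1.003
```

>>> step_arm --pt "0 0.04 0.02 0 0 0 -1" --pt "0 0.08 0.03 0 0 0 -1" --pt "0 0.12 0.04 0 0 0 -1" --pt "0 0.16 0.04 0 0 0 -1" --pt "0 0.2 0.04 0 0 0 -1" --pt "0 0.2 0.04 0 0 0 -1"

```text
t: 32.45
eef_pos: [0.5198, 0.4192, 0.2458]
tool_rot: [0.001, -0.11, 0.994, 0.003]
contact_force: [-1.6, 1.7, -0.3]
gripper_width: 0.999
```

```bash
python3 - <<'E'
from st import *
o=bot.get_obs();print(o["t"],o["eef_pos"],np.round(o["contact_force"],1))
crop("scene",(150,100,480,340),"c39.png",2.4)
crop("top",(190,120,330,240),"c40.png",5)
im=cam("top")[0];cv2.imwrite("pics/top_end.png",im[:,:,::-1])
E
```

```text
32.45 [0.51976489 0.41919092 0.24584811] [-1.6  1.7 -0.3]
c39.png scale 2.4
c40.png scale 5
```

View pics/c39.png

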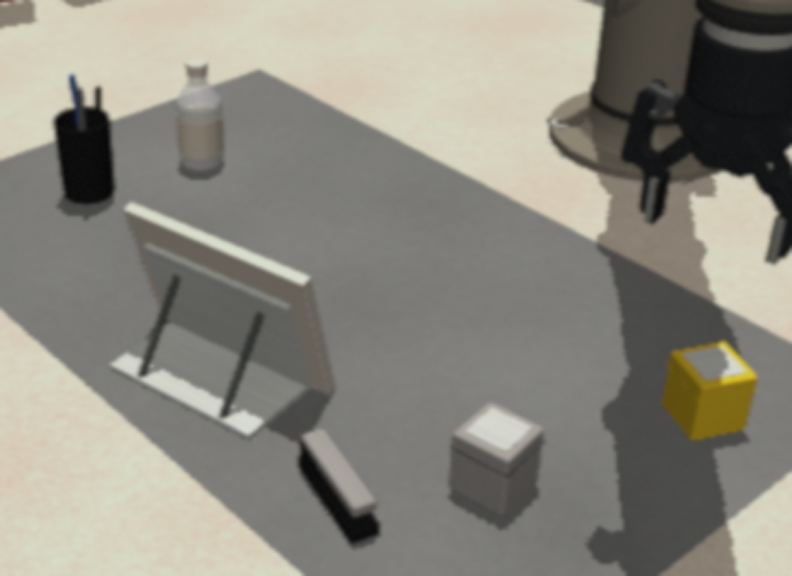

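View pics/c40.png

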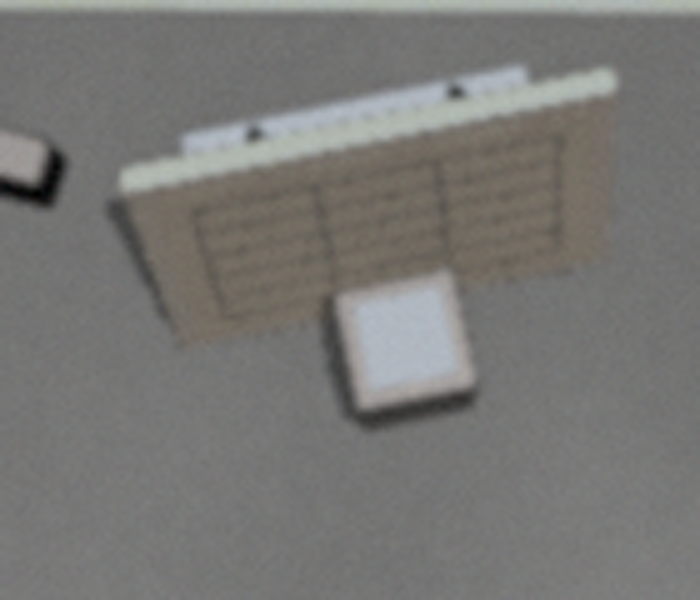

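View pics/top_end.png

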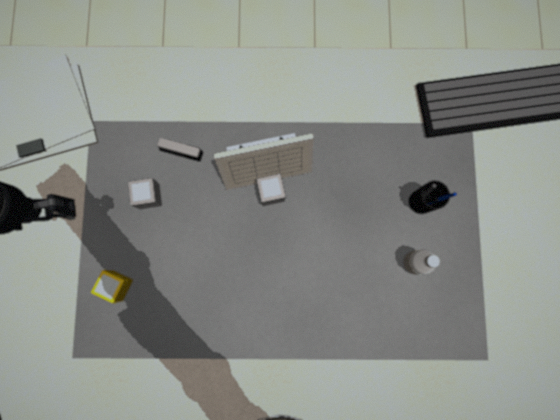

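```bash
python3 - <<'E'
from st import *
P=lambda p:(190+p[0]/5,120+p[1]/5)
A=np.array([onz(P(p),"top",.062) for p in ((335,296),(448,270),(477,382),(357,412))]);print(np.array([sf(a) for a in A]),"centre",sf(A.mean(0)))
for p in ((180,348),(607,262)): w=onz(P(p),"top",.003);print("foot",sf(w))
a=np.array([117,175.]);
E
```

```text
[[-0.0163  0.0272]
 [-0.0149 -0.0252]
 [-0.068  -0.0274]
 [-0.0704  0.028 ]] centre [-0.0424  0.0007]
foot [-0.0122  0.1048]
foot [-0.0127 -0.1044]
```

```bash
python3 - <<'E'
from station import bot
print(bot.hand_in()); print(bot.get_obs()["t"])
E
```

```text
the job is handed in; nothing more can be done
None
the job is handed in; nothing more can be done
```

The job is handed in at about 32.5 s of the 72 s allowed. The board leans on the backrest and the heavier tin stands against the middle of its foot.

- **Board:** It was pushed square against the stand and tipped up on its foot edge by pressing on the head edge. Three tries slipped at about 40–55° and the board dropped back flat each time. The fourth worked, with the tool pitching along with the board.
- **Board checks:** In the last pictures the foot corners lie about 12 mm in front of the backrest's lower edge on both sides, where a leaning board should sit. The board is within about 1 mm of the middle.
- **Tins:** The far tin read about 1.5 N and went back where it stood. The near tin read about 6.2 N, so it is the heavier. I set it down, took it again and slid it against the board's foot until the push rose to 11 N with no further movement.
- **Tin checks:** The heavier tin is about 1 mm off the middle of the board and within about 2° of square, which is near the measuring error. The top picture puts its centre about 3 mm further from the board than firm contact implies. The two cameras disagreed by 4–6 mm on the tins' positions throughout, so I relied on the felt contact.
- **Bystanders:** The pen pot, gel bottle, stapler and yellow tin look unmoved in the last pictures. At the end the arm stood clear with the gripper open.

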